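# Turn a machined cover over in the clip-in flip fixture

### The job

Turn the machined cover (the bright one with the two bores; leave the dark as-cast one where it is) over in the flip fixture for its second operation: press it fully home into the tilted flipper plate, raised face out, until both spring claws have snapped over its flange, and swing the flipper all the way over onto the fixed nest. Then squeeze the two black ball knobs together to open the claws, keep them squeezed while you lift the flipper off so that the cover stays behind, face down and flat in the nest, and let the flipper go back fully open on its rest posts. Do not let the flipper slam and do not disturb the other things on the cart.

Things in the scene. Friction and masses are not known exactly. Their poses are not given: they have to be found in the camera images.
- cover: Machined cover, loose, bright light-grey metal, about 0.34 kg: flange 96 (x) x 110 (y) x 8 mm, on it a raised body 40 (x) x 70 (y) x 24 mm with two dark bores of 21 mm. Origin at the centre of the flange's flat back (underside at the start), z out through the raised face. Fits either way round end for end. Lies raised face up at the start; grip it across the body's 40 mm.
- cover_face (a point): Centre of the cover's raised face, 32 mm from its origin along its z. Axes as the cover's.
- raw_cover: As-cast cover: same shape and size, dark, without bores or holes. Loose, to be left alone. Origin and axes as the cover's.
- station: Flip fixture, fixed on the cart: dark steel base 140 (x) x 310 (y) x 10 mm. The hinge runs along its x between two blue cheeks; the grey flipper plate opens to its +y side, the fixed nest of two light steel blocks is on its -y side. Origin on the cart top straight below the hinge; z up. Two rubber-tipped posts at y = +124 mm, 82 mm high, carry the open flipper.
- flipper_hinge (a point): Middle of the hinge axis, 42 mm above the cart; axes as the fixture's. The flipper turns about this x axis.
- flipper (a joint): Flipper angle, rad: 0 = open on its posts, plate rising 30 degrees from the hinge to the fixture's +y; grows as it swings up and over; 1.05 = plate upright; 2.618 = over, level above the nest. Rotary damper 0.35 N m s/rad, no spring: let go above 1.4 it sinks slowly over by itself, below 1.0 (empty: 1.2) back open. Lifting it with the cover takes 0.6 N m plus damping.
- seat (a point): Centre of the flipper's loading face, where the flange's back goes; turns with the flipper. x along the hinge, y away from it, z out of the loading face. 80 mm from the hinge along y, 16 mm behind the axis along z; the plate is 8 mm thick behind it. Conical-topped pins stand round the flange: four 9 mm high at its ends (2 mm clearance each), four guides 28 mm high along its sides (1.5 mm each).
- lug (a point): Grip point of the red lifting lug at the middle of the flipper's free edge: 12 mm thick along the hinge, its end round with 11 mm radius, 45 mm long from the plate's edge. 174 mm from the hinge along the seat's y, 20 mm behind the axis along z; axes as the seat's. Pinch it along the hinge direction; it can turn between the fingers as the flipper swings.
- claw_near_hook (a point): Tip of the spring claw at the flipper's -x side, 22 mm wide along y. It reaches 4.5 mm over the seated flange, flat underside 8.5 mm above the loading face; its sloping white plastic nose rises to 26 mm, so a flange pushed straight down along the seat's -z spreads both claws until they snap over it; about 20 N in all.
- claw_far_hook (a point): The same for the claw at the flipper's +x side. Both must be over the flange to hold the cover.
- claw_near_knob (a point): Centre of the near claw's black rubber ball knob, 18 mm diameter. At rest 25 mm from the flipper's middle plane (68 mm over both knobs), level with the seat along y and 44 mm behind the plate's back: on top when the flipper is over, underneath when it is open. Squeeze them together along the hinge direction: they also come 12 mm nearer the plate. They can turn between the fingers as it swings.
- claw_far_knob (a point): The same for the far claw.
- claw_near (a joint): Near claw's angle, rad: 0 = at rest, hook over the flange; grows as its knob is squeezed inward; from 0.34 (knobs 42 mm over their outsides) the hook is clear; stop at 0.37 (40 mm). Spring: 2.5 to 5 N at the knob. Let go with the cover still between the hooks, it catches the flange again.
- claw_far (a joint): The same for the far claw.
- nest (a point): Fixed nest: middle of the top plane of its two blocks, 46 mm above the cart, 80 mm from the hinge to the fixture's -y; axes as the fixture's. The blocks carry the flange's two ends, the raised body hangs in the 88 mm gap between; eight pins 9 mm high, 2 mm clearance. The clipped cover hangs 4 mm above the blocks and falls that far when the claws open; origin then 8 mm above this point.
- tbolt_1: Dark steel T-bolt 34x66x30 mm lying on the cart, a bystander. Origin at its underside's centre.
- oiler: White oil bottle with a red spout, 57x56x151 mm, a bystander. Origin at its underside's centre.
- tape_roll: Blue tape roll, 74 mm across, 19 mm high, lying flat, a bystander. Origin at its underside's centre.
- deadblow: Orange dead-blow hammer 32x160x35 mm, a bystander. Origin at its underside's centre.
- brush: Parts brush with a wooden handle, 18x156x14 mm, a bystander. Origin at its underside's centre.

How it is judged:
By the outcome, as a careful person would: the job done as asked, in the order asked, and still so for the second after the job is handed in, with the robot touching nothing.
It also fails if it takes over 69 s, if anything falls off the work surface, if the arm or the gripper's body presses on something with over 40 N, if the wrist force passes 120 N, or if a joint passes its speed limit or range.

### The arm

A 6-joint arm with a two-finger parallel gripper is mounted at the origin on a cart in front of the work surface, level with it; the furniture and walls round the work are solid. World frame = base frame: x ahead of the robot, y to its left, z up, the work surface at z = 0. Lengths are in m, angles in rad, forces in N, time in s.
With the tool pointing down it reaches from about 0.35 to 0.775 m from the base axis. Payload 5.5 kg.
Tool frame: the origin (TCP) lies at the very end of the fingers, on their centre line; the grasp point (between the pads) lies 19 mm behind it; z points along the fingers, y is the line along which they close (so a half turn about z gives the same grasp; the last joint's range is limited). The gripper opens to 85 mm and grips with 20 to 120 N. Pads are 22 mm wide; open, the fingers measure 114 mm over their backs; the gripper's body (76 mm by 85 mm) begins 54 mm behind the grasp point. The pads swing forward as they close: fully open they stand 13 mm farther back than shut.
Start: joints at [-0.14, 0.313, 0.046, 1.304, 0, 1.431], TCP at [0.575, -0, 0.194] pointing down, gripper open.
Joint ranges: [-2.76, 2.76], [-0.86, 1.69], [-1.03, 1.26], [-2.2, 2.34], [-1.47, 1.5], [-3.14, 3.14]. Speed limits (rad/s): [2.57, 2.57, 3.14, 3.14, 3.14, 3.14].

### API

Orientations are given as a unit quaternion [w, x, y, z].
In Python, from workcell import env gives the robot as it stands. The module is installed in compiled form; this text tells all that it offers.
- The arm moves only by the tool jog_arm, never from a script. Its argument "rows" is a list of rows, each a list of 6 numbers: the shift along the world's x, y, z in units of 40 mm (1.0 is 40 mm), then the turn, a rotation vector about the world's x, y, z in units of 6 degrees (1.0 is 6 degrees). In form: [[x, y, z, wx, wy, wz], ...]. A call has 1 to 12 rows; each row is the pose to reach, as a shift and turn from the pose commanded when the call began; what a row does not reach only later rows make up. A row lasts 1/12 s, in which the tool goes at most 41.7 mm and 7.16 degrees, less where a joint would pass 70% of its speed; a pose out of reach is approached as far as the arm can. A call with a gripper value outside its range is refused whole. "jaw" is the gripper command: -1 is fully open, 1 is shut, values between are in proportion, set as the call begins (left out, the last holds). The fingers move at their own pace and stop on an object; "force" is the grip in N (left out, the last holds). Time passes only in rows, so rows that repeat a pose let the fingers close. It gives the time, the measured TCP pose, the force, the opening and the grip force at its end, in the units of the state.
- env.get_state(): the state, without advancing time (a new reading comes with each control period).
- env.read_camera(name): name is "scene" or "side" or "wrist"; returns a dict with "pixels" (400x640x3 uint8, red, green, blue), "mtx" (3x3 intrinsics, pixels), "k1" (the pictures are not rectified: a ray, as slopes to the right and down, at radius r is drawn at 1 + k1 r^2 times it, then the intrinsics apply), "cam_to_world" (4x4, takes a point from camera to world coordinates). Camera axes: x right, y up, looking along -z (the intrinsics and any distortion apply to the point x, -y, -z); pixel columns grow to the right and rows downward; lengths in m; the calibration is good to about 2 mm. A picture is of the moment at which its call begins. There is no depth.
- env.hand_in(): hands the job in; it is judged then, once.
The state is a dict: "clock": time; "joint_pos": joint angles; "qvel": joint speeds; "tau": joint torques, N m; "tcp_pos": TCP position; "orientation": TCP orientation; "wrist_force": force on the tool from outside, world axes, zero at the start; "ft_torque": the same for the moment, N m; "finger_gap": finger opening in m; "grip_force": force on a finger pad.
Only numpy, scipy, OpenCV 4.12 (cv2) and the standard library are available. Lean on these libraries where they do the work, as an engineer would, in place of code of your own. Each camera call takes 0.05 s, during which the arm holds its last target. There are 200 camera calls.

## Working session

There is one attempt and no reset: what is moved stays moved. The work goes in short steps, Python scripts to look and compute and a tool call to move; the robot and the scene stay as the last step left them, time stands still between calls to the robot, and variables do not carry over. Pictures are saved under pics/ and viewed, at most 10 in all, crops included, and the job is handed in when it is done.

Besides the shell and the picture viewer there is one more tool, called after "Call:" as name(argument=value, ...) on one line, values as JSON. jog_arm: Moves the arm, as the interface text tells. Its arguments: {"type":"object","properties":{"rows":{"type":"array","items":{"type":"array","items":{"type":"number"}}},"jaw":{"type":"number"},"force":{"type":"number"}},"required":["rows"]}

```bash
mkdir -p pics; cat > h.py <<'E'
import numpy as np, cv2, json
from workcell import env
def snap(name,fn):
    d=env.read_camera(name); cv2.imwrite('pics/'+fn+'.png',cv2.cvtColor(d['pixels'],cv2.COLOR_RGB2BGR))
    np.savez('pics/'+fn+'.npz',**{k:np.array(d[k]) for k in d}); return d
def load(fn): return np.load('pics/'+fn+'.npz')
def proj(d,P):
    T=np.linalg.inv(d['cam_to_world']); p=np.atleast_2d(P)@T[:3,:3].T+T[:3,3]
    s=np.c_[p[:,0],-p[:,1]]/(-p[:,2:3]); s=s*(1+float(d['k1'])*(s**2).sum(1,keepdims=True))
    m=d['mtx']; return np.c_[s[:,0]*m[0,0]+m[0,2],s[:,1]*m[1,1]+m[1,2]]
def ray(d,uv):
    m=d['mtx']; q=np.array([(uv[0]-m[0,2])/m[0,0],(uv[1]-m[1,2])/m[1,1]]); s=q.copy()
    for _ in range(20): s=q/(1+float(d['k1'])*(s@s))
    T=d['cam_to_world']; return T[:3,3],T[:3,:3]@np.array([s[0],-s[1],-1])
def atz(d,uv,z):
    o,r=ray(d,uv); return o+r*(z-o[2])/r[2]
E
python3 - <<'E'
from h import *
a=snap('scene','scene0')['pixels'];b=snap('side','side0')['pixels'];snap('wrist','wrist0')
s=env.get_state();print({k:np.round(v,3) for k,v in s.items()})
for n in('scene0','side0','wrist0'):print(n,load(n)['cam_to_world'][:3,3],load(n)['cam_to_world'][:3,2])
E
```

```text
{'clock': np.float64(0.15), 'joint_pos': array([-0.14 ,  0.314,  0.045,  1.304,  0.   ,  1.431]), 'qvel': array([ 0.002, -0.001,  0.005, -0.   ,  0.   ,  0.   ]), 'tau': array([ 2.0000e-03, -4.8107e+01,  2.9882e+01,  1.4000e-02, -0.0000e+00,
       -0.0000e+00]), 'tcp_pos': array([0.575, 0.   , 0.193]), 'orientation': array([-0.001,  0.707,  0.707, -0.   ]), 'wrist_force': array([-0.257, -1.025,  0.336]), 'ft_torque': array([0.001, 0.059, 0.012]), 'grip_force': np.float64(0.0), 'finger_gap': np.float64(0.085)}
scene0 [-0.02442563 -0.35952374  0.76599172] [-0.58863738 -0.39183921  0.7070842 ]
side0 [ 0.20919309 -0.75170094  0.52099473] [-0.36218612 -0.80893151  0.46308857]
wrist0 [0.57440243 0.06839421 0.3733714 ] [0.00169732 0.26669161 0.96378042]
```

View pics/scene0.png

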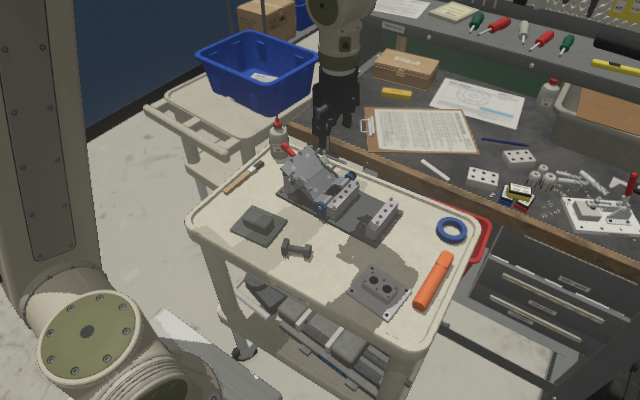

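View pics/side0.png

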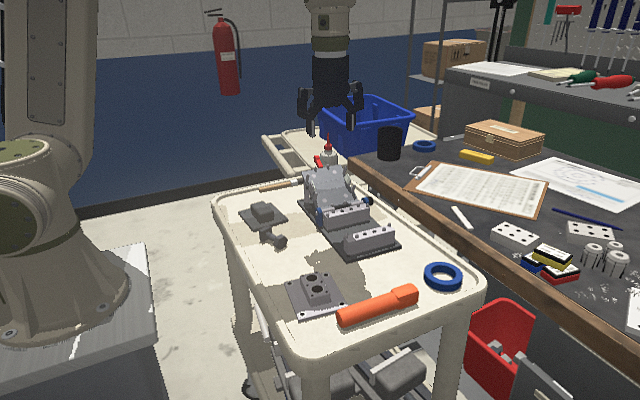

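The bright cover is at scene (380,288) and side (316,293). The fixture is at scene (340,195), and the dark cover at scene (258,222). I'll enlarge both for exact points.

```bash
python3 - <<'E'
import cv2
a=cv2.imread('pics/scene0.png')[135:325,200:460];cv2.imwrite('pics/c1.png',cv2.resize(a,None,fx=3,fy=3,interpolation=cv2.INTER_CUBIC))
a=cv2.imread('pics/side0.png')[145:325,220:440];cv2.imwrite('pics/c2.png',cv2.resize(a,None,fx=3.3333,fy=3.3333,interpolation=cv2.INTER_CUBIC))
E
```

```text
(no output)
```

View pics/c1.png

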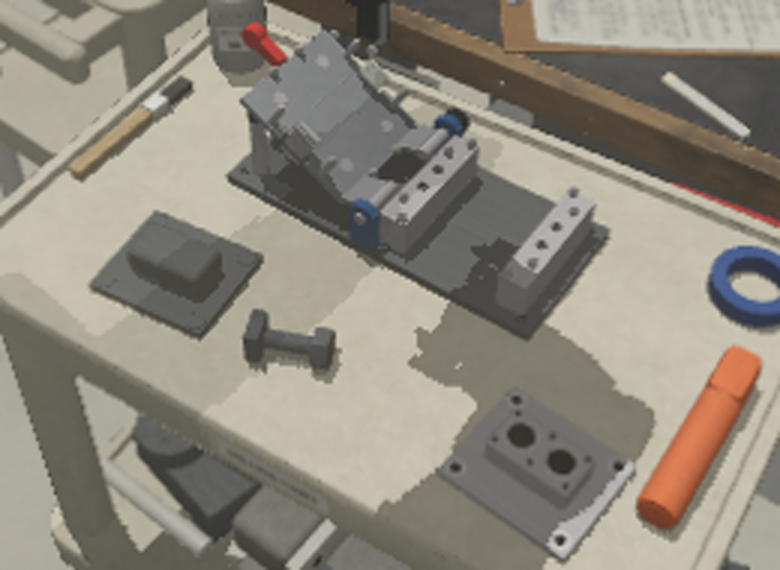

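View pics/c2.png

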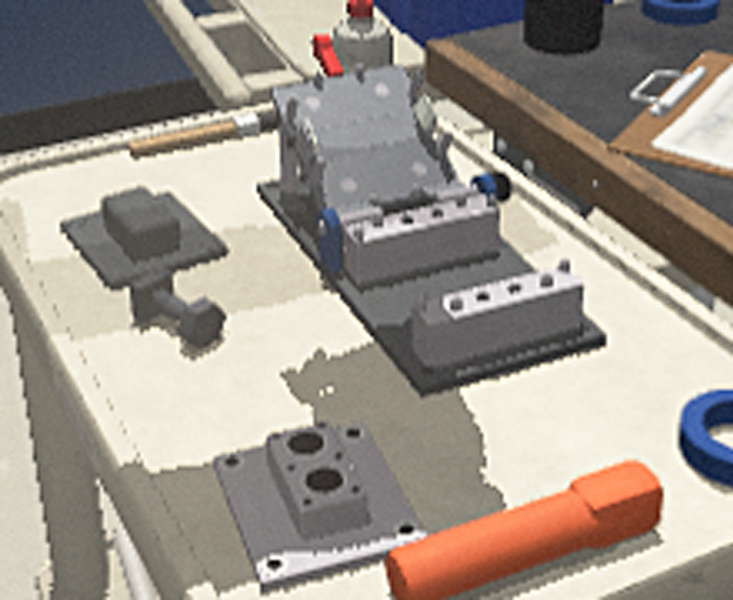

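c1 and c2 show both objects clearly: flange corners and bores, base corners, nest blocks, and the red lug at c1 (262,42). Next I'll fit (x, y, yaw) to both views.

```bash
cat > fit.py <<'E'
from h import *
from scipy.optimize import least_squares
def fit(obs,x0):
    def X(p,L): c,s=np.cos(p[2]),np.sin(p[2]); return np.array([p[0]+c*L[0]-s*L[1],p[1]+s*L[0]+c*L[1],L[2]])
    def r(p): return np.concatenate([proj(d,X(p,L))[0]-uv for d,L,uv in obs])
    o=least_squares(r,x0,loss='soft_l1'); return o.x,np.round(r(o.x).reshape(-1,2),1)
E
python3 - <<'E'
from fit import *
A=load('scene0');B=load('side0')
c1=lambda u,v:(200+(u+.5)/3-.5,135+(v+.5)/3-.5); c2=lambda u,v:(220+(u+.5)/3.3333-.5,145+(v+.5)/3.3333-.5)
for uv in[(521,434),(562,462)]:print(atz(A,c1(*uv),.032))
for uv in[(307,442),(323,480)]:print(atz(B,c2(*uv),.032))
for uv in[(527,332),(608,232),(230,178)]:print('base',atz(A,c1(*uv),.01))
for uv in[(425,388),(605,338),(262,186)]:print('base',atz(B,c2(*uv),.01))
for uv in[(517,388),(635,465),(560,557),(441,468)]:print('fl',atz(A,c1(*uv),.008))
for uv in[(215,460),(428,535),(262,584)]:print('fl',atz(B,c2(*uv),.008))
E
```

```text
[ 0.43921521 -0.18742617  0.032     ]
[ 0.43480155 -0.22249573  0.032     ]
[ 0.43933571 -0.18551446  0.032     ]
[ 0.43395245 -0.21980326  0.032     ]
base [ 0.53898727 -0.14077851  0.01      ]
base [ 0.67213544 -0.1471337   0.01      ]
base [0.5442067  0.15980258 0.01      ]
base [ 0.53887129 -0.14459755  0.01      ]
base [ 0.67288077 -0.14994623  0.01      ]
base [0.55049148 0.16118291 0.01      ]
fl [ 0.48888375 -0.1594981   0.008     ]
fl [ 0.47676642 -0.26333656  0.008     ]
fl [ 0.38217364 -0.25156707  0.008     ]
fl [ 0.39707828 -0.1477479   0.008     ]
fl [ 0.39472991 -0.14828174  0.008     ]
fl [ 0.47791991 -0.26114927  0.008     ]
fl [ 0.38202729 -0.25443924  0.008     ]
```

```bash
python3 - <<'E'
from fit import *
A=load('scene0');B=load('side0')
c1=lambda u,v:(200+(u+.5)/3-.5,135+(v+.5)/3-.5); c2=lambda u,v:(220+(u+.5)/3.3333-.5,145+(v+.5)/3.3333-.5)
S=.07
lug=np.array([0,.174*np.cos(np.pi/6)+.020*np.sin(np.pi/6),.042+.174*.5-.020*np.cos(np.pi/6)])
print('lug local',lug)
obs=[(A,(-S,-.155,.01),c1(527,332)),(A,(S,-.155,.01),c1(608,232)),(A,(-S,.155,.01),c1(230,178)),
(B,(-S,-.155,.01),c2(425,388)),(B,(S,-.155,.01),c2(605,338)),(B,(-S,.155,.01),c2(262,186))]
st,r=fit(obs,[.61,0,0]);print('station',st,r.tolist())
cv=[(A,(a*.048,b*.055,.008),c1(*uv)) for a,b,uv in[(1,1,(517,388)),(1,-1,(635,465)),(-1,-1,(560,557)),(-1,1,(441,468))]]
cv+=[(B,(a*.048,b*.055,.008),c2(*uv)) for a,b,uv in[(1,-1,(428,535)),(-1,-1,(262,584)),(-1,1,(215,460))]]
c,r=fit(cv,[.436,-.205,-.12]);print('cover',c,r.tolist())
# overlay
def X(p,L): cc,s=np.cos(p[2]),np.sin(p[2]); L=np.atleast_2d(L);return np.c_[p[0]+cc*L[:,0]-s*L[:,1],p[1]+s*L[:,0]+cc*L[:,1],L[:,2]]
def fl(q): # seat-frame coords relative to hinge: (x,y,z) open
    q=np.atleast_2d(q);a=np.pi/6;return np.c_[q[:,0],q[:,1]*np.cos(a)-q[:,2]*np.sin(a),.042+q[:,1]*np.sin(a)+q[:,2]*np.cos(a)]
pts=np.vstack([fl([[0,.174,-.02],[0,.185,-.02],[0,.08,-.016],[-.048,.025,-.016],[.048,.025,-.016],[.048,.135,-.016],[-.048,.135,-.016],[0,0,0],[-.025,.08,-.068],[.0,.08,.016]]),[[0,-.08,.046],[-S,-.155,.01],[S,-.155,.01],[-S,.155,.01],[S,.155,.01]]])
out=[]
for d,n,(u0,v0,w,h) in((A,'scene0',(255,135,160,110)),(B,'side0',(285,150,130,120))):
    im=cv2.imread(f'pics/{n}.png')[v0:v0+h,u0:u0+w];im=cv2.resize(im,(w*400//w*1,int(h*400/w)),interpolation=cv2.INTER_CUBIC);k=400/w
    for p in proj(d,X(st,pts)):cv2.circle(im,tuple(int(t) for t in((p-[u0,v0]+.5)*k)),2,(0,255,0),-1)
    out.append(cv2.copyMakeBorder(im,0,400-im.shape[0],0,0,cv2.BORDER_CONSTANT))
cv2.imwrite('pics/ov.png',np.hstack(out))
E
```

```text
lug local [0.         0.16068842 0.11167949]
station [ 0.61290058  0.00831809 -0.04320042] [[0.5, 1.3], [1.5, -0.6], [-0.6, -2.1], [-1.3, 0.1], [1.1, -0.5], [-1.0, -0.7]]
cover [ 0.43630318 -0.20488309 -0.120357  ] [[-1.0, -1.2], [0.9, 0.2], [0.9, 0.6], [-1.7, -0.1], [0.8, 1.5], [-0.1, -0.3], [-0.4, -1.2]]
```

View pics/ov.png

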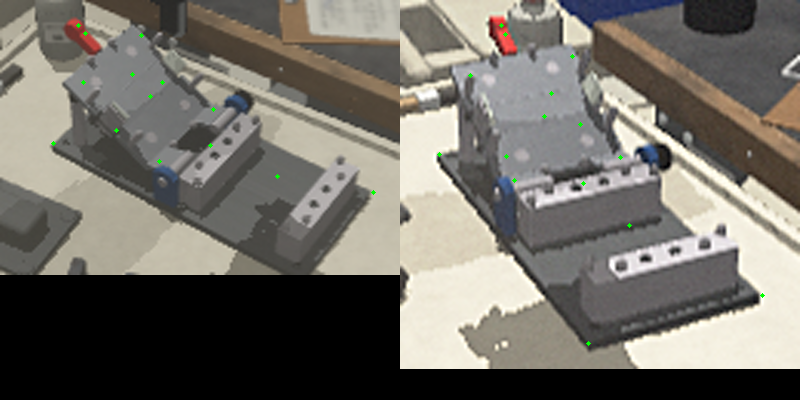

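The overlay fits to within a few mm: lug tip near (80,27), hinge and base corners close. The wrist picture is right above the fixture, so it should tighten the pose.

```bash
python3 - <<'E'
from h import *
a=cv2.imread('pics/wrist0.png');cv2.imwrite('pics/w0.png',cv2.resize(a,(800,500),interpolation=cv2.INTER_CUBIC))
A=load('scene0');B=load('side0');print(atz(A,(277,117),.151),atz(B,(330,138),.151))
E
```

```text
[0.67006237 0.24361029 0.151     ] [0.67928697 0.21985509 0.151     ]
```

View pics/w0.png

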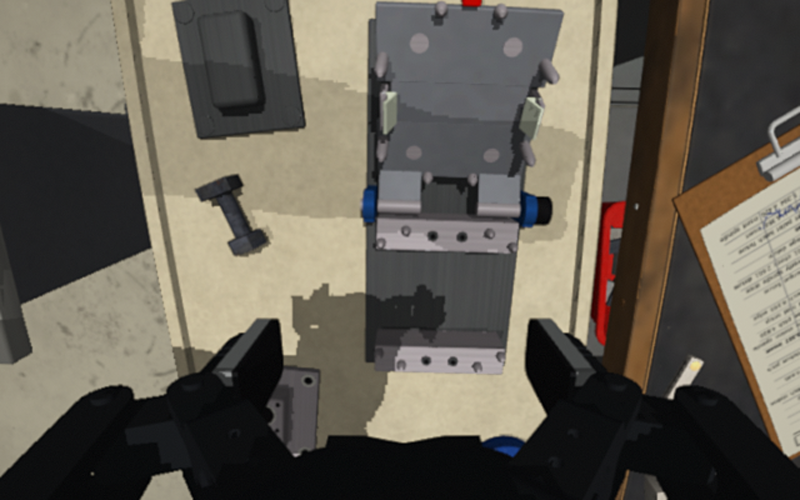

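The wrist view shows the loading face, with round pads at (419,43), (513,47), (414,153), (491,156) and end pins at (440,12), (502,12), (428,180), (473,180). Nest holes are at (432,236), (462,237), (426,361), (452,361). All of these are symmetric about the fixture's axes, so I'll refine the pose with them.

```bash
python3 - <<'E'
from h import *
from scipy.optimize import least_squares
d=load('wrist0');A=load('scene0');B=load('side0')
a6=np.pi/6
def fl(x,y,z):return [x,y*np.cos(a6)-z*np.sin(a6),.042+y*np.sin(a6)+z*np.cos(a6)]
def model(q):
    x,y,t,a,b,c,e,f,g=q
    L=[fl(-a,.08+b,-.016),fl(a,.08+b,-.016),fl(-a,.08-b,-.016),fl(a,.08-b,-.016),
    [-c,-.08+e,.046],[c,-.08+e,.046],[-c,-.08-e,.046],[c,-.08-e,.046],
    fl(-f,.08+g,-.007),fl(f,.08+g,-.007),fl(-f,.08-g,-.007),fl(f,.08-g,-.007),[-.07,-.155,.01]]
    L=np.array(L);C,S=np.cos(t),np.sin(t);return np.c_[x+C*L[:,0]-S*L[:,1],y+S*L[:,0]+C*L[:,1],L[:,2]]
uv=np.array([(419,43),(513,47),(414,153),(491,156),(432,236),(462,237),(426,361),(452,361),(440,9),(502,10),(428,178),(473,178),(366,362)],float)
uv=(uv+.5)/1.25-.5
r=lambda q:(proj(d,model(q))-uv).ravel()
o=least_squares(r,[.613,.008,-.043,.035,.035,.012,.05,.02,.06],loss='soft_l1');print(np.round(o.x,4));print(np.round(r(o.x).reshape(-1,2),1).tolist())
# cover bore check in wrist view and lug
q=o.x;C,S=np.cos(q[2]),np.sin(q[2])
w=lambda L:np.round([q[0]+C*L[0]-S*L[1],q[1]+S*L[0]+C*L[1],L[2]],4)
print('seat',w(fl(0,.08,-.016)),'lug',w(fl(0,.174,-.02)),'nest',w([0,-.08,.046]))
E
```

```text
[ 0.6103  0.0173 -0.0293  0.03    0.0403  0.0121  0.057   0.0182  0.0623]
[[-0.3, -0.2], [-0.6, -0.4], [-0.4, -0.2], [-0.0, -0.5], [0.5, -0.4], [0.0, -0.5], [0.3, -0.9], [1.0, -0.4], [0.7, 0.4], [0.3, 1.6], [-0.6, 4.4], [-0.1, 5.6], [-0.6, -4.9]]
seat [0.6125 0.0945 0.0681] lug [0.615  0.1779 0.1117] nest [ 0.6079 -0.0627  0.046 ]
```

Call:
jog_arm(rows=[[-0.5,-0.8,0,0,0,-0.7],[-1.2,-1.8,0,0,0,-1.15],[-2.0,-2.8,0,0,0,-1.15],[-2.8,-3.8,0,0,0,-1.15],[-3.47,-4.6,-0.6,0,0,-1.15],[-3.47,-5.12,-1.4,0,0,-1.15],[-3.47,-5.12,-2.0,0,0,-1.15],[-3.47,-5.12,-2.0,0,0,-1.15]], jaw=-1, force=80)

```text
clock: 0.82
tcp_pos: [0.4307, -0.2048, 0.1074]
orientation: [-0.005, 0.75, 0.661, -0.002]
wrist_force: [-0.7, 1.7, -1.1]
finger_gap: 0.0857
grip_force: 0.0
```

```bash
python3 - <<'E'
from h import *
from scipy.optimize import least_squares
d=load('wrist0');A=load('scene0');B=load('side0')
a6=np.pi/6
c1=lambda u,v:(200+(u+.5)/3-.5,135+(v+.5)/3-.5); c2=lambda u,v:(220+(u+.5)/3.3333-.5,145+(v+.5)/3.3333-.5)
def fl(x,y,z):return [x,y*np.cos(a6)-z*np.sin(a6),.042+y*np.sin(a6)+z*np.cos(a6)]
def W(q,L):
    L=np.atleast_2d(np.array(L,float));C,S=np.cos(q[2]),np.sin(q[2]);return np.c_[q[0]+C*L[:,0]-S*L[:,1],q[1]+S*L[:,0]+C*L[:,1],L[:,2]]
def model(q):
    x,y,t,a,b,c,e,f,g,o1,o2=q
    return W(q,[fl(-a,.08+o1+b,-.016),fl(a,.08+o1+b,-.016),fl(-a,.08+o1-b,-.016),fl(a,.08+o1-b,-.016),
    [-c,-.08+o2+e,.046],[c,-.08+o2+e,.046],[-c,-.08+o2-e,.046],[c,-.08+o2-e,.046],
    fl(-f,.08+g,-.009),fl(f,.08+g,-.009),fl(-f,.08-g,-.009),fl(f,.08-g,-.009),[-.07,-.155,.01],[0,-.036,.046],[0,-.124,.046]])
uv=np.array([(419,43),(513,47),(414,153),(491,156),(432,236),(462,237),(426,361),(452,361),(440,9),(502,10),(428,178),(473,178),(366,362),(447,250),(440,347)],float)
uv=(uv+.5)/1.25-.5
r1=lambda q:(proj(d,model(q))-uv)
bs=[(-.07,-.155,.01),(.07,-.155,.01),(-.07,.155,.01)]
ua=np.array([c1(527,332),c1(608,232),c1(230,178)]);ub=np.array([c2(425,388),c2(605,338),c2(262,186)])
r2=lambda q:np.vstack([proj(A,W(q,bs))-ua,proj(B,W(q,bs))-ub])
x0=[.611,.01,-.03,.03,.04,.012,.057,.018,.062,0,0]
for w in(0,1):
    o=least_squares(lambda q:np.r_[r1(q).ravel(),w*r2(q).ravel()],x0,loss='soft_l1');print(np.round(o.x,4));print(np.round(r1(o.x),1).tolist(),np.round(r2(o.x),1).tolist())
for z,u in((.046,(447,250)),(.046,(440,347)),(.01,(366,362))):print(atz(d,(np.array(u)+.5)/1.25-.5,z))
x=snap('wrist','wrist1')['pixels']
g=cv2.cvtColor(x,cv2.COLOR_RGB2BGR);cv2.imwrite('pics/w1.png',cv2.resize(g,(800,500),interpolation=cv2.INTER_CUBIC))
E
```

```text
[ 0.6104  0.0189 -0.0307  0.0302  0.0405  0.012   0.0571  0.0183  0.0606
 -0.002  -0.0023]
[[-0.2, 0.0], [-0.5, -0.1], [-0.4, 0.1], [-0.1, -0.2], [0.5, 0.0], [-0.0, -0.0], [0.2, -0.2], [0.8, 0.3], [0.6, -0.2], [0.0, 1.2], [-0.4, 0.2], [0.2, 1.4], [-0.7, -6.1], [-0.4, -0.5], [0.5, -1.1]] [[-3.2, -0.3], [-2.6, -2.2], [-4.5, -2.6], [-3.7, -2.3], [-2.0, -2.9], [-3.8, -1.8]]
[ 0.6105  0.018  -0.0295  0.0301  0.0405  0.0121  0.0571  0.0183  0.0612
 -0.0011 -0.0015]
[[-0.2, 0.1], [-0.5, -0.2], [-0.3, 0.2], [0.0, -0.2], [0.6, 0.1], [0.1, -0.0], [0.4, -0.2], [1.1, 0.3], [0.6, 0.2], [0.0, 1.5], [-0.4, 1.5], [0.2, 2.7], [-0.5, -5.4], [-0.3, 0.3], [0.7, -0.5]] [[-2.8, -0.2], [-2.3, -2.2], [-4.3, -2.4], [-3.4, -2.1], [-1.8, -2.8], [-3.7, -1.6]]
[ 0.60968704 -0.01767984  0.046     ]
[ 0.60608042 -0.1065035   0.046     ]
[ 0.53635348 -0.14240746  0.01      ]
```

View pics/w1.png

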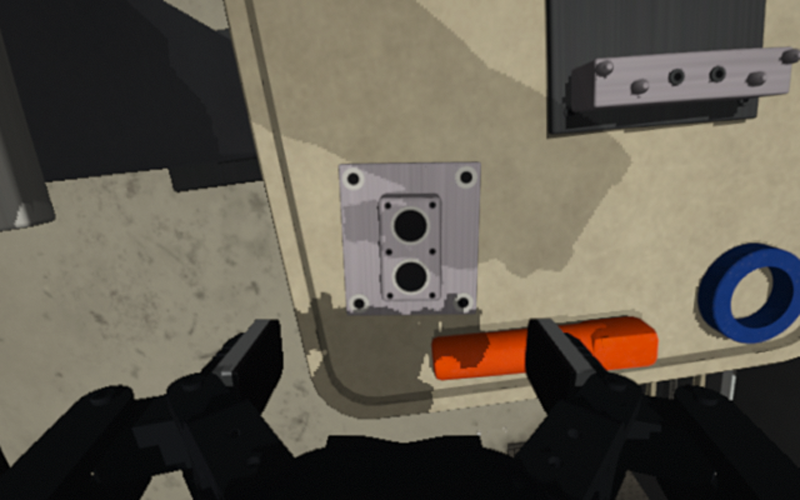

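```bash
python3 - <<'E'
from h import *
from fit import fit
A=load('scene0');B=load('side0');d=load('wrist1')
c1=lambda u,v:(200+(u+.5)/3-.5,135+(v+.5)/3-.5); c2=lambda u,v:(220+(u+.5)/3.3333-.5,145+(v+.5)/3.3333-.5); c=lambda u,v:((u+.5)/1.25-.5,(v+.5)/1.25-.5)
for u in((402,222),(478,152),(513,262),(572,190)):print('A',atz(A,c1(*u),.046))
for u in((362,240),(500,208)):print('B',atz(B,c2(*u),.046))
for u in((411,225),(411,277)):print('w bore',atz(d,c(*u),.032))
print(fit([(d,(a*.048,b*.055,.008),c(*u)) for a,b,u in[(-1,1,(340,164)),(1,1,(480,162)),(1,-1,(478,312)),(-1,-1,(347,312))]],[.436,-.205,-.12]))
for u in((604,60),(790,49)):print('w pinbase-ish',atz(d,c(*u),.055))
print('base',atz(d,c(548,137),.0),atz(d,c(757,118),.0), atz(d,c(545,0),.01))
E
```

```text
A [ 0.555231   -0.01264348  0.046     ]
A [ 0.66164857 -0.02267608  0.046     ]
A [ 0.5676223  -0.10870226  0.046     ]
A [ 0.66562207 -0.11117381  0.046     ]
B [ 0.55870119 -0.01308835  0.046     ]
B [ 0.66977858 -0.0178614   0.046     ]
w bore [ 0.43641571 -0.18770491  0.032     ]
w bore [ 0.43224219 -0.22219168  0.032     ]
(array([ 0.43482548, -0.20426706, -0.10703098]), array([[-1.1, -0.7],
       [ 1.6, -1.1],
       [-0.5,  1.1],
       [ 0.4,  2.5]]))
w pinbase-ish [ 0.54931113 -0.10706943  0.055     ]
w pinbase-ish [ 0.65386345 -0.11083925  0.055     ]
base [ 0.53576743 -0.14482335  0.        ] [ 0.68291679 -0.14776124  0.        ] [ 0.53467843 -0.06239014  0.01      ]
```

Three views agree on the nest block edges, so the base plate is simply not centred on the hinge. Station = (0.6105, 0.018), yaw −0.030, and cover = (0.4347, −0.2045), yaw −0.115. Descending.

Call:
jog_arm(rows=[[-0.03,0,-0.6,0,0,0.05],[-0.03,0,-1.3,0,0,0.05],[-0.03,0,-1.9,0,0,0.05],[-0.03,0,-2.2,0,0,0.05],[-0.03,0,-2.35,0,0,0.05],[-0.03,0,-2.35,0,0,0.05],[-0.03,0,-2.35,0,0,0.05]])

```text
clock: 1.45
tcp_pos: [0.4363, -0.2049, 0.0208]
orientation: [0.001, 0.746, 0.666, 0.0]
wrist_force: [0.0, 0.4, 0.2]
finger_gap: 0.0853
grip_force: 0.0
```

Call:
jog_arm(rows=[[-0.03,0,-0.12,0,0,0],[-0.03,0,-0.24,0,0,0],[-0.03,0,-0.24,0,0,0]])

```text
clock: 1.7
tcp_pos: [0.4339, -0.2048, 0.01]
orientation: [0.0, 0.747, 0.665, 0.0]
wrist_force: [0.1, -0.0, -1.1]
finger_gap: 0.0849
grip_force: 0.0
```

Call:
jog_arm(rows=[[0,0,0,0,0,0],[0,0,0,0,0,0],[0,0,0,0,0,0],[0,0,0,0,0,0],[0,0,0,0,0,0],[0,0,0,0,0,0],[0,0,0,0,0,0],[0,0,0,0,0,0]], jaw=1, force=90)

```text
clock: 2.37
tcp_pos: [0.4339, -0.2048, 0.0101]
orientation: [0.0, 0.747, 0.665, 0.0]
wrist_force: [0.6, -0.8, -0.0]
finger_gap: -0.0003
grip_force: 0.0
```

The gripper closed on nothing, so I'll look.

```bash
python3 - <<'E'
from h import *
x=snap('wrist','wrist2')['pixels'];y=snap('side','side2')['pixels'];
g=cv2.resize(cv2.cvtColor(x,cv2.COLOR_RGB2BGR)[:,120:520],None,fx=1,fy=1);h=cv2.resize(cv2.cvtColor(y,cv2.COLOR_RGB2BGR)[180:380,220:420],(400,400),interpolation=cv2.INTER_CUBIC)
cv2.imwrite('pics/v2.png',np.hstack([g,h]));print(env.get_state()['finger_gap'],env.get_state()['tcp_pos'])
E
```

```text
-0.00012667767880056546 [ 0.43384309 -0.20483961  0.01002828]
```

View pics/v2.png

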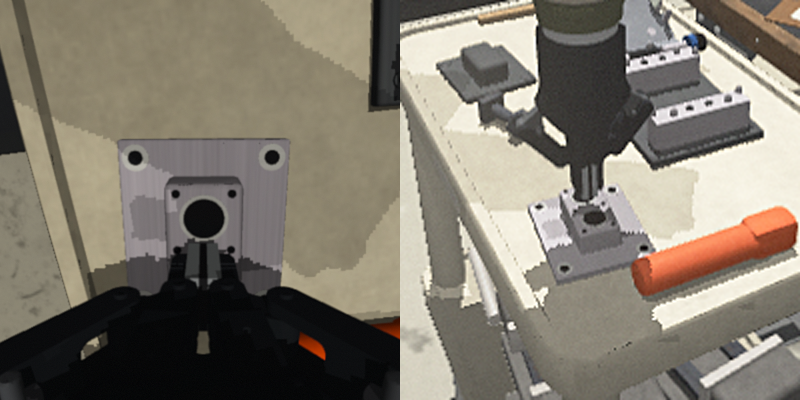

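```bash
python3 - <<'E'
from h import *
d=load('wrist2');B=load('side2');t=np.array([.4339,-.2048,.010])
print(d['cam_to_world'][:3,3]);
for u in((135+120,157),(272+120,157)):print(atz(d,u,.008))
print(atz(d,(203+120,218),.032))
# side crop coords
for z in(.01,.02,.03,.04,.05):
    p=proj(B,[[.4339,-.2048,z]])[0];print(z,(p-[220,180])*2+400*np.array([1,0]))
    print('wrist',proj(d,[[.4339,-.2048,z]])[0]-[120,0])
E
```

```text
[ 0.44120027 -0.13689656  0.19059459]
[ 0.40101464 -0.15573953  0.008     ]
[ 0.47685663 -0.16451977  0.008     ]
[ 0.43543303 -0.18782301  0.032     ]
0.01 [587.26950439 226.0447384 ]
wrist [203.69929761 234.12327702]
0.02 [586.91113515 217.83471653]
wrist [203.74948979 240.49222567]
0.03 [586.54835805 209.52689888]
wrist [203.80520542 247.56594878]
0.04 [586.18108411 201.1193673 ]
wrist [203.86739995 255.46710713]
0.05 [585.80922177 192.61014914]
wrist [203.93725991 264.34823836]
```

```bash
python3 - <<'E'
from h import *
d=load('wrist0');print(d['mtx'][0,0],d['mtx'][0,2],d['mtx'][1,2],d['k1'])
t=np.array([.575,0,.193])
for dz in(0,.013,.025,.035,.045):
    P=[t+[s*.0425,yy,dz] for s in(-1,1) for yy in(-.011,.011)];print(dz,np.round(proj(d,P)*1.25).tolist())
d=load('wrist2');t=np.array([.4339,-.2048,.010])
for dz in(0,.013,.025,.035):
    P=[t+[0,yy,dz] for yy in(-.011,.011)];print(dz,np.round(proj(d,P)-[120,0]).tolist())
E
```

```text
327.98504844785765 322.7634194034989 204.10053716245253 -0.04933447480409354
0 [[316.0, 315.0], [314.0, 271.0], [494.0, 315.0], [497.0, 271.0]]
0.013 [[310.0, 326.0], [307.0, 280.0], [501.0, 327.0], [504.0, 280.0]]
0.025 [[304.0, 339.0], [300.0, 289.0], [507.0, 339.0], [511.0, 290.0]]
0.035 [[298.0, 350.0], [294.0, 299.0], [513.0, 351.0], [517.0, 299.0]]
0.045 [[292.0, 364.0], [287.0, 309.0], [520.0, 364.0], [525.0, 309.0]]
0 [[206.0, 251.0], [202.0, 216.0]]
0.013 [[206.0, 261.0], [201.0, 224.0]]
0.025 [[206.0, 271.0], [201.0, 231.0]]
0.035 [[206.0, 280.0], [201.0, 239.0]]
```

Both cameras put the real fingertips about 33 mm (shut) to 46 mm (open) behind the reported TCP, so the tips closed just above the body. I'll open, go lower and watch the force.

Call:
jog_arm(rows=[[0,0,0.5,0,0,0],[0,0,0.5,0,0,0],[0,0,0.5,0,0,0],[0,0,0.5,0,0,0],[0,0,0.5,0,0,0],[0,0,0.5,0,0,0],[0,0,0,0,0,0],[0,0,-0.4,0,0,0],[0,0,-0.6,0,0,0],[0,0,-0.7,0,0,0],[0,0,-0.75,0,0,0],[0,0,-0.75,0,0,0]], jaw=-1)

```text
clock: 3.47
tcp_pos: [0.4338, -0.2048, -0.0201]
orientation: [-0.0, 0.747, 0.665, -0.0]
wrist_force: [0.1, -0.4, 0.4]
finger_gap: 0.0852
grip_force: 0.0
```

Call:
jog_arm(rows=[[0,0,-0.12,0,0,0],[0,0,-0.12,0,0,0]])

```text
clock: 3.63
tcp_pos: [0.4341, -0.205, -0.0248]
orientation: [0.0, 0.747, 0.665, 0.0]
wrist_force: [0.1, 0.3, -0.5]
finger_gap: 0.0854
grip_force: 0.0
```

Call:
jog_arm(rows=[[0,0,0,0,0,0],[0,0,0,0,0,0],[0,0,0,0,0,0],[0,0,0,0,0,0],[0,0,0,0,0,0],[0,0,0,0,0,0]], jaw=1, force=90)

```text
clock: 4.13
tcp_pos: [0.4343, -0.2051, -0.0241]
orientation: [0.001, 0.747, 0.665, 0.0]
wrist_force: [-0.8, 0.0, 4.8]
finger_gap: 0.0382
grip_force: 92.0
```

```bash
cat >> h.py <<'E'
from scipy.spatial.transform import Rotation as R
ST=np.array([.6105,.018]);YAW=-.030
RD=R.from_matrix([[0,1,0],[1,0,0],[0,0,-1]])
RZ=R.from_euler('z',YAW)
def local(L): return np.r_[ST,0]+RZ.apply(L)
def tool(th): return RZ*R.from_euler('x',th,degrees=True)*RD   # th: fingers lean to fixture +y
def cur():
    s=env.get_state();q=np.array(s['orientation']);return np.array(s['tcp_pos']),R.from_quat(q,scalar_first=True),s
def delta(p,Rt):
    a,b,_=cur();x=(Rt*b.inv()).as_rotvec(degrees=True)
    return np.round(np.r_[(p-a)/.04,x/6],3)
E
python3 - <<'E'
from h import *
t=tool(30);tz=t.apply([0,0,1]);seat=local([0,.08*np.cos(np.pi/6)+.008,.042+.04-.016*np.cos(np.pi/6)])
print(seat,tz)
for d in(.07,.03,0):print(d,delta(seat+.0243*tz-d*tz,t))
E
```

```text
[0.61281811 0.09524726 0.06814359] [ 0.01499775  0.49977502 -0.8660254 ]
0.07 [ 4.445  6.938  3.295  4.994 -0.352  0.797]
0.03 [ 4.46   7.438  2.429  4.994 -0.352  0.797]
0 [ 4.471  7.812  1.78   4.994 -0.352  0.797]
```

Call:
jog_arm(rows=[[0,0,0.4,0,0,0],[0,0,1.0,0,0,0],[0,0,1.8,0,0,0],[0.2,0.3,2.6,0,0,0.1],[0.6,0.9,3.3,0,0,0.2]])

```text
clock: 4.55
tcp_pos: [0.4568, -0.1701, 0.1086]
orientation: [0.0, 0.741, 0.672, -0.001]
wrist_force: [1.6, -0.2, -2.7]
finger_gap: 0.0381
grip_force: 91.5
```

Call:
jog_arm(rows=[[0.3,0.5,0,0.3,0,0],[0.7,1.1,0.1,0.8,0,0.1],[1.2,1.8,0.2,1.5,-0.1,0.2],[1.7,2.6,0.2,2.2,-0.1,0.25],[2.2,3.4,0.2,3.0,-0.2,0.35],[2.7,4.2,0.2,3.7,-0.25,0.45],[3.2,5.0,0.1,4.3,-0.3,0.5],[3.6,5.6,0.05,4.8,-0.35,0.55],[3.85,6.04,0,5.0,-0.35,0.6],[3.85,6.04,0,5.0,-0.35,0.6],[3.85,6.04,0,5.0,-0.35,0.6]])

```text
clock: 5.47
tcp_pos: [0.6111, 0.0733, 0.106]
orientation: [-0.18, 0.693, 0.673, 0.186]
wrist_force: [-0.2, 0.4, -2.4]
finger_gap: 0.0377
grip_force: 91.3
```

```bash
python3 - <<'E'
from h import *
t=tool(30);tz=t.apply([0,0,1]);seat=local([0,.08*np.cos(np.pi/6)+.008,.042+.04-.016*np.cos(np.pi/6)])
for d in(.07,.03):print(d,delta(seat+.0243*tz-d*tz,t))
p,r,s=cur();print(s['wrist_force'],s['clock'])
w=snap('wrist','wrist3');sc=snap('scene','scene3')
g=cv2.cvtColor(w['pixels'],cv2.COLOR_RGB2BGR)[0:400,140:500];h=cv2.cvtColor(sc['pixels'],cv2.COLOR_RGB2BGR)[120:260,240:380]
cv2.imwrite('pics/v3.png',np.hstack([g,cv2.resize(h,(400,400),interpolation=cv2.INTER_CUBIC)]))
E
```

```text
0.07 [ 0.027 -0.022  0.042  0.     0.016 -0.005]
0.03 [ 0.042  0.477 -0.824  0.     0.016 -0.005]
[-0.16443707  0.37565234 -2.36880012] 5.4667
```

View pics/v3.png

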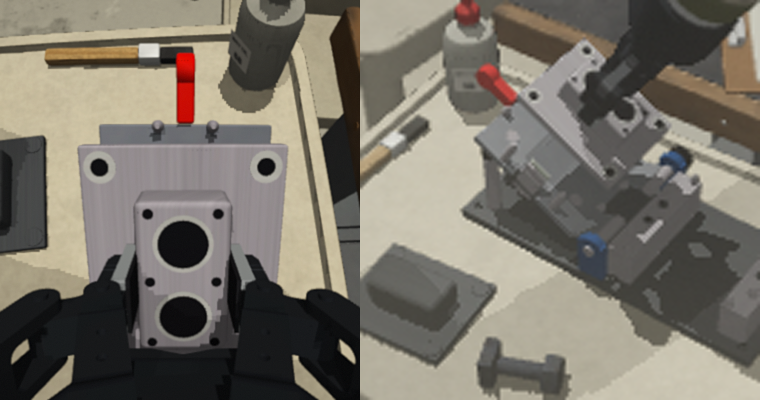

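The view shows the cover held square above the plate. Flange corners are at crop (80,146) and (287,146), end pins at (157,127) and (212,127), and the red lug at (186,58)-(186,122). I'll convert these to seat-frame offsets.

```bash
python3 - <<'E'
from h import *
d=load('wrist3');t=tool(30);a=np.pi/6
Rs=(RZ*R.from_euler('x',30,degrees=True));seat=local([0,.08*np.cos(a)+.008,.042+.04-.016*np.cos(a)])
def on(uv,z):
    o,r=ray(d,(uv[0]+140,uv[1]));o=Rs.inv().apply(o-seat);r=Rs.inv().apply(r);return np.round(o+r*(z-o[2])/r[2],4)
p,r,_=cur();tc=Rs.inv().apply(p-seat);print('tcp in seat',tc)
zc=tc[2]+.0243
print('flange corners',on((80,146),zc+.008),on((287,146),zc+.008))
print('bores',on((183,244),zc+.032),on((184,319),zc+.032),'body x',on((136,205),zc+.032),on((231,205),zc+.032))
print('pins',on((157,124),.009),on((212,124),.009),'lug end',on((186,54),-.004),on((186,122),0),'plate edge',on((100,127),0),on((271,127),0))
E
```

```text
tcp in seat [-0.00086637 -0.00031126  0.04520767]
flange corners [-0.0472  0.0545  0.0775] [0.0447 0.0546 0.0775]
bores [-0.0015  0.0178  0.1015] [-0.001  -0.0171  0.1015] body x [-0.0197  0.034   0.1015] [0.0171 0.034  0.1015]
pins [-0.018   0.0618  0.009 ] [0.0171 0.0619 0.009 ] lug end [ 0.0005  0.1058 -0.004 ] [0.0006 0.0629 0.    ] plate edge [-0.0568  0.0597  0.    ] [0.0575 0.0598 0.    ]
```

Call:
jog_arm(rows=[[0.01,0.12,-0.2,0,0,0],[0.03,0.27,-0.45,0,0.016,0],[0.04,0.41,-0.68,0,0.016,0],[0.04,0.49,-0.82,0,0.016,0],[0.04,0.49,-0.82,0,0.016,0],[0.04,0.49,-0.82,0,0.016,0]])

```text
clock: 6.07
tcp_pos: [0.6129, 0.0923, 0.0743]
orientation: [-0.18, 0.693, 0.672, 0.187]
wrist_force: [-0.0, -0.7, -2.5]
finger_gap: 0.0381
grip_force: 91.5
```

Call:
jog_arm(rows=[[0,0.06,-0.11,0,0,0],[0.005,0.125,-0.215,0,0,0],[0.005,0.19,-0.325,0,0,0],[0.005,0.19,-0.325,0,0,0]])

```text
clock: 6.4
tcp_pos: [0.6137, 0.1, 0.0612]
orientation: [-0.18, 0.693, 0.672, 0.187]
wrist_force: [-0.9, -1.2, 0.0]
finger_gap: 0.0377
grip_force: 91.9
```

```bash
cat > chk.py <<'E'
from h import *
a=np.pi/6;Rs=(RZ*R.from_euler('x',30,degrees=True));seat=local([0,.08*np.cos(a)+.008,.042+.04-.016*np.cos(a)])
p,r,s=cur();print('tcp-seat',np.round(Rs.inv().apply(p-seat)*1e3,2),'F seat',np.round(Rs.inv().apply(s['wrist_force']),1),'M',np.round(Rs.inv().apply(s['ft_torque']),2),s['clock'],s['finger_gap'])
print('d0',delta(seat+.0243*tool(30).apply([0,0,1]),tool(30)))
E
python3 chk.py
```

```text
tcp-seat [ 0.78  0.69 -8.46] F seat [-0.9 -1.   0.7] M [-0.88  0.09 -0.03] 6.4 0.03766319086774746
d0 [-0.014  0.184 -0.352 -0.009  0.026  0.011]
```

Call:
jog_arm(rows=[[-0.01,0.05,-0.1,0,0,0],[-0.015,0.09,-0.17,0,0,0],[-0.015,0.125,-0.24,0,0,0],[-0.015,0.125,-0.24,0,0,0]])

```text
clock: 6.73
tcp_pos: [0.6132, 0.1051, 0.0517]
orientation: [-0.18, 0.693, 0.673, 0.187]
wrist_force: [-0.8, -1.3, 0.4]
finger_gap: 0.0382
grip_force: 91.9
```

```bash
python3 chk.py
```

```text
tcp-seat [  0.1    0.29 -19.15] F seat [-0.7 -0.9  1. ] M [-0.8  -0.06  0.03] 6.7333 0.03820949544575453
d0 [-0.001  0.058 -0.115 -0.01   0.027  0.009]
```

Call:
jog_arm(rows=[[0,0.03,-0.05,0,0,0],[0,0.06,-0.1,0,0,0],[0,0.08,-0.14,0,0,0],[0,0.08,-0.14,0,0,0]])

```text
clock: 7.07
tcp_pos: [0.6129, 0.1072, 0.048]
orientation: [-0.179, 0.694, 0.672, 0.187]
wrist_force: [-7.5, -8.9, 15.0]
finger_gap: 0.0382
grip_force: 95.6
```

```bash
python3 chk.py
```

```text
tcp-seat [ -0.23   0.31 -23.43] F seat [-7.2 -0.4 17.5] M [-0.73  1.65  0.14] 7.0667 0.03819674821649867
d0 [ 0.006  0.004 -0.023 -0.     0.025  0.019]
```

Call:
jog_arm(rows=[[-0.005,0.02,-0.035,0,0,0],[-0.01,0.035,-0.06,0,0,0],[-0.01,0.035,-0.06,0,0,0]])

```text
clock: 7.32
tcp_pos: [0.6131, 0.1072, 0.0479]
orientation: [-0.178, 0.694, 0.672, 0.187]
wrist_force: [-12.3, -17.2, 28.9]
finger_gap: 0.0378
grip_force: 97.6
```

```bash
python3 chk.py
```

```text
tcp-seat [ -0.1    0.23 -23.52] F seat [-11.7  -0.7  33.8] M [-0.66  3.09  0.15] 7.3167 0.03778308296866942
d0 [ 0.003  0.005 -0.02   0.012  0.041  0.034]
```

Call:
jog_arm(rows=[[-0.02,0,0,0,0,0],[-0.03,0,0,0,0,0],[-0.03,0.02,-0.035,0,0,0],[-0.03,0.02,-0.035,0,0,0]])

```text
clock: 7.65
tcp_pos: [0.6132, 0.1072, 0.0478]
orientation: [-0.177, 0.694, 0.672, 0.188]
wrist_force: [-10.8, -20.8, 34.8]
finger_gap: 0.038
grip_force: 98.5
```

```bash
python3 chk.py
```

```text
tcp-seat [  0.     0.24 -23.57] F seat [-10.2  -0.9  40.7] M [-0.61  3.47  0.02] 7.65 0.03800303300773059
d0 [ 0.     0.004 -0.019  0.018  0.067  0.043]
```

Call:
jog_arm(rows=[[0.015,-0.04,0.07,0,0,0],[0.03,-0.085,0.15,0,0,0],[0.03,-0.1,0.175,0,0,0],[0.03,-0.1,0.175,0,0,0]])

```text
clock: 7.98
tcp_pos: [0.612, 0.107, 0.0484]
orientation: [-0.18, 0.693, 0.672, 0.187]
wrist_force: [0.9, 0.2, -3.4]
finger_gap: 0.038
grip_force: 93.1
```

```bash
python3 chk.py
```

```text
tcp-seat [ -1.14   0.25 -22.96] F seat [ 0.9 -1.6 -3.1] M [-0.8  -0.03 -0.06] 7.9833 0.03801404037962438
d0 [ 0.029  0.011 -0.032 -0.015  0.007  0.004]
```

Call:
jog_arm(rows=[[0.01,-0.012,0.022,0,0,0],[0.02,-0.025,0.043,0,0,0],[0.02,-0.025,0.043,0,0,0]])

```text
clock: 8.23
tcp_pos: [0.612, 0.1062, 0.0498]
orientation: [-0.181, 0.693, 0.672, 0.186]
wrist_force: [-1.7, 3.1, -10.2]
finger_gap: 0.0381
grip_force: 92.3
```

```bash
python3 chk.py
```

```text
tcp-seat [ -1.16   0.27 -21.35] F seat [ -1.8  -2.4 -10.3] M [-0.68  0.07  0.05] 8.2333 0.038056177702886725
d0 [ 0.03   0.03  -0.067 -0.018 -0.01   0.002]
```

The lift test resists at about 8 N with no side moment. That matches the weight of the flipper (0.6 N m at 80 mm), so both claws hold the cover. Lowering it and releasing.

Call:
jog_arm(rows=[[0,0.013,-0.022,0,0,0],[0,0.025,-0.045,0,0,0],[0,0.025,-0.045,0,0,0]])

```text
clock: 8.48
tcp_pos: [0.6131, 0.1067, 0.0489]
orientation: [-0.18, 0.693, 0.672, 0.187]
wrist_force: [-1.7, 2.1, -7.2]
finger_gap: 0.0377
grip_force: 92.6
```

Call:
jog_arm(rows=[[0,0,0,0,0,0],[0,0,0,0,0,0],[0,0,0,0,0,0],[0,-0.06,0.1,0,0,0],[0,-0.2,0.35,0,0,0],[0,-0.4,0.7,0,0,0],[0,-0.65,1.13,0,0,0],[0,-0.9,1.56,0,0,0],[0,-1.1,1.9,0,0,0],[0,-1.1,1.9,0,0,0]], jaw=-0.18)

```text
clock: 9.32
tcp_pos: [0.6162, 0.0601, 0.1293]
orientation: [-0.177, 0.693, 0.673, 0.189]
wrist_force: [0.3, 0.1, 0.7]
finger_gap: 0.0502
grip_force: 0.0
```

```bash
python3 chk.py; python3 - <<'E'
from h import *
w=snap('wrist','wrist4');sc=snap('scene','scene4')
g=cv2.cvtColor(w['pixels'],cv2.COLOR_RGB2BGR)[0:400,140:500];h=cv2.cvtColor(sc['pixels'],cv2.COLOR_RGB2BGR)[120:260,240:380]
cv2.imwrite('pics/v4.png',np.hstack([g,cv2.resize(h,(400,400),interpolation=cv2.INTER_CUBIC)]))
E
```

```text
tcp-seat [ 4.39  0.25 70.43] F seat [0.3 0.4 0.5] M [-0.44  0.03  0.01] 9.3167 0.050230009947679684
d0 [-0.074  1.182 -2.054  0.008  0.088  0.029]
```

View pics/v4.png

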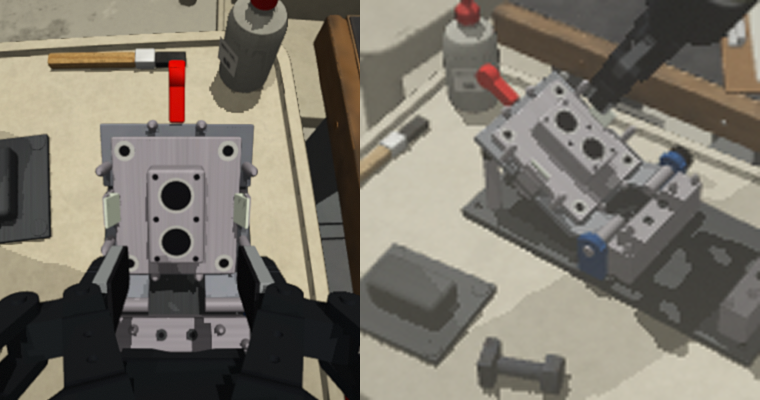

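The cover is seated. The white claw noses at crop (111,210) and (243,210) overlap both flange edges evenly, with the red lug at (177,62)-(177,122). Next is the lug pinch.

```bash
cat >> h.py <<'E'
def lug(phi): a=np.radians(23.44+phi);return local([0,.1751*np.cos(a),.042+.1751*np.sin(a)])
def lugtcp(phi,th,off=.050): t=tool(th);return lug(phi)+off*t.apply([0,0,1]),t
E
python3 - <<'E'
from h import *
d=load('wrist4')
a=np.pi/6;Rs=(RZ*R.from_euler('x',30,degrees=True));seat=local([0,.08*np.cos(a)+.008,.042+.04-.016*np.cos(a)])
def on(uv,z):
    o,r=ray(d,(uv[0]+140,uv[1]));o=Rs.inv().apply(o-seat);r=Rs.inv().apply(r);return np.round(o+r*(z-o[2])/r[2],4)
print('flange',on((112,138),.008),on((240,138),.008),'noses',on((118,212),.02),on((236,212),.02),'lug',on((177,59),-.004),on((177,122),0))
print('oiler base',atz(d,(240+140,87),0.0),'sh',atz(d,(222+140,78),.02))
p,t=lugtcp(0,30);tz=t.apply([0,0,1])
for q in(.07,0):print(q,delta(p-q*tz,t),p-q*tz)
E
```

```text
flange [-0.0471  0.0514  0.008 ] [0.0462 0.0515 0.008 ] noses [-0.0431 -0.0012  0.02  ] [ 0.0436 -0.0013  0.02  ] lug [ 0.0003  0.107  -0.004 ] [0.0002 0.0625 0.    ]
oiler base [0.68715287 0.24530893 0.        ] sh [0.66429244 0.24316141 0.02      ]
0.07 [ 0.017  2.671  0.071 -0.004  0.046  0.019] [0.61501883 0.16858246 0.12897328]
0 [ 0.043  3.546 -1.445 -0.004  0.046  0.019] [0.61606867 0.20356671 0.0683515 ]
```

Call:
jog_arm(rows=[[0,0.3,0.1,0,0,0],[0,0.9,0.15,0,0,0],[0.01,1.6,0.15,0,0.04,0.02],[0.01,2.2,0.1,0,0.04,0.02],[0.015,2.67,0.07,0,0.04,0.02],[0.02,2.9,-0.3,0,0.04,0.02],[0.03,3.13,-0.7,0,0.04,0.02],[0.04,3.36,-1.1,0,0.04,0.02],[0.04,3.55,-1.44,0,0.04,0.02],[0.04,3.55,-1.44,0,0.04,0.02],[0.04,3.55,-1.44,0,0.04,0.02]], jaw=0.2)

```text
clock: 10.33
tcp_pos: [0.613, 0.206, 0.0665]
orientation: [-0.183, 0.692, 0.673, 0.184]
wrist_force: [-0.2, -0.1, 0.2]
finger_gap: 0.0343
grip_force: 0.0
```

Call:
jog_arm(rows=[[0,0,0,0,0,0],[0,0,0,0,0,0],[0,0,0,0,0,0],[0,0,0,0,0,0]], jaw=1, force=40)

```text
clock: 10.67
tcp_pos: [0.6165, 0.2044, 0.0688]
orientation: [-0.181, 0.693, 0.673, 0.187]
wrist_force: [4.3, 3.1, -1.5]
finger_gap: 0.0109
grip_force: 42.1
```

```bash
python3 - <<'E'
from h import *
p,r,s=cur();print(p,s['wrist_force'],s['finger_gap'])
p,t=lugtcp(0,30);print(delta(p,t))
p0,t0=p,t
N=50
for i in range(1,N+1):
    u=i/N;f=150*(u-np.sin(2*np.pi*u)/(2*np.pi)*.7);th=30-30*f/150
    p,t=lugtcp(f,th)
    if i%12==1:pb,tb=(p0,t0) if i==1 else (pp,tp)
    print(i,round(f),np.round((p-pb)/.04,2).tolist(),np.round((t*tb.inv()).as_rotvec(degrees=True)/6,2).tolist());pp,tp=p,t
E
```

```text
[0.61646845 0.20435815 0.06880934] [ 4.31712627  3.11879514 -1.52563135] 0.010946314314926226
[-0.01  -0.02  -0.011 -0.017  0.009 -0.006]
1 1 [-0.0, -0.03, 0.06] [-0.03, 0.0, 0.0]
2 2 [-0.0, -0.07, 0.12] [-0.06, 0.0, 0.0]
3 3 [-0.0, -0.1, 0.19] [-0.09, 0.0, -0.0]
4 4 [-0.0, -0.14, 0.26] [-0.13, 0.0, 0.0]
5 5 [-0.01, -0.19, 0.34] [-0.17, 0.01, 0.0]
6 7 [-0.01, -0.25, 0.43] [-0.22, 0.01, 0.0]
7 8 [-0.01, -0.32, 0.53] [-0.27, 0.01, -0.0]
8 10 [-0.01, -0.4, 0.64] [-0.33, 0.01, 0.0]
9 12 [-0.01, -0.49, 0.76] [-0.4, 0.01, -0.0]
10 14 [-0.02, -0.6, 0.9] [-0.47, 0.01, 0.0]
11 17 [-0.02, -0.73, 1.04] [-0.55, 0.02, 0.0]
12 19 [-0.03, -0.88, 1.19] [-0.64, 0.02, -0.0]
13 22 [-0.01, -0.17, 0.16] [-0.1, 0.0, 0.0]
14 26 [-0.01, -0.37, 0.32] [-0.21, 0.01, -0.0]
15 29 [-0.02, -0.59, 0.48] [-0.33, 0.01, 0.0]
16 33 [-0.03, -0.84, 0.65] [-0.45, 0.01, 0.0]
17 37 [-0.03, -1.12, 0.8] [-0.59, 0.02, -0.0]
18 41 [-0.04, -1.42, 0.94] [-0.73, 0.02, 0.0]
19 46 [-0.05, -1.75, 1.07] [-0.87, 0.03, 0.0]
20 50 [-0.06, -2.1, 1.17] [-1.03, 0.03, 0.0]
21 55 [-0.07, -2.48, 1.26] [-1.19, 0.04, 0.0]
22 60 [-0.09, -2.86, 1.
[... 647 characters left out ...]
1, -3.68, -2.08] [-1.82, 0.05, -0.0]
37 128 [-0.0, -0.14, -0.22] [-0.11, 0.0, 0.0]
38 131 [-0.01, -0.26, -0.42] [-0.21, 0.01, 0.0]
39 133 [-0.01, -0.36, -0.61] [-0.3, 0.01, 0.0]
40 136 [-0.01, -0.44, -0.79] [-0.38, 0.01, 0.0]
41 138 [-0.02, -0.51, -0.95] [-0.46, 0.01, 0.0]
42 140 [-0.02, -0.56, -1.09] [-0.52, 0.02, 0.0]
43 142 [-0.02, -0.6, -1.22] [-0.58, 0.02, 0.0]
44 143 [-0.02, -0.64, -1.34] [-0.63, 0.02, 0.0]
45 145 [-0.02, -0.67, -1.44] [-0.68, 0.02, 0.0]
46 146 [-0.02, -0.69, -1.54] [-0.72, 0.02, 0.0]
47 147 [-0.02, -0.71, -1.62] [-0.76, 0.02, 0.0]
48 148 [-0.02, -0.73, -1.69] [-0.79, 0.02, 0.0]
49 149 [-0.0, -0.01, -0.07] [-0.03, 0.0, 0.0]
50 150 [-0.0, -0.03, -0.14] [-0.06, 0.0, 0.0]
```

Lug pinched. Swinging over, first third.

Call:
jog_arm(rows=[[0,-0.03,0.06,-0.03,0,0],[0,-0.07,0.12,-0.06,0,0],[0,-0.1,0.19,-0.09,0,0],[0,-0.14,0.26,-0.13,0,0],[-0.01,-0.19,0.34,-0.17,0,0],[-0.01,-0.25,0.43,-0.22,0,0],[-0.01,-0.32,0.53,-0.27,0,0],[-0.01,-0.4,0.64,-0.33,0.01,0],[-0.01,-0.49,0.76,-0.4,0.01,0],[-0.02,-0.6,0.9,-0.47,0.01,0],[-0.02,-0.73,1.04,-0.55,0.02,0],[-0.03,-0.88,1.19,-0.64,0.02,0]])

```text
clock: 11.67
tcp_pos: [0.6152, 0.168, 0.115]
orientation: [-0.158, 0.699, 0.678, 0.162]
wrist_force: [6.6, -0.4, -7.8]
finger_gap: 0.0112
grip_force: 40.3
```

Call:
jog_arm(rows=[[-0.01,-0.17,0.16,-0.1,0,0],[-0.01,-0.37,0.32,-0.21,0.01,0],[-0.02,-0.59,0.48,-0.33,0.01,0],[-0.03,-0.84,0.65,-0.45,0.01,0],[-0.03,-1.12,0.8,-0.59,0.02,0],[-0.04,-1.42,0.94,-0.73,0.02,0],[-0.05,-1.75,1.07,-0.87,0.03,0],[-0.06,-2.1,1.17,-1.03,0.03,0],[-0.07,-2.48,1.26,-1.19,0.04,0],[-0.09,-2.86,1.31,-1.35,0.04,0],[-0.1,-3.27,1.33,-1.52,0.05,0],[-0.11,-3.67,1.32,-1.69,0.05,0]])

```text
clock: 12.67
tcp_pos: [0.6105, 0.0222, 0.1688]
orientation: [-0.098, 0.71, 0.69, 0.101]
wrist_force: [5.3, 4.2, -4.9]
finger_gap: 0.0109
grip_force: 38.9
```

Call:
jog_arm(rows=[[-0.01,-0.41,-0.05,-0.17,0,0],[-0.02,-0.81,-0.13,-0.34,0.01,0],[-0.04,-1.2,-0.24,-0.51,0.02,0],[-0.05,-1.58,-0.38,-0.67,0.02,0],[-0.06,-1.94,-0.55,-0.84,0.03,0],[-0.07,-2.27,-0.74,-1.0,0.03,0],[-0.08,-2.58,-0.95,-1.15,0.03,0],[-0.09,-2.86,-1.17,-1.3,0.04,0],[-0.09,-3.11,-1.4,-1.44,0.04,0],[-0.1,-3.33,-1.63,-1.57,0.05,0],[-0.11,-3.52,-1.86,-1.7,0.05,0],[-0.11,-3.68,-2.08,-1.82,0.05,0]])

```text
clock: 13.67
tcp_pos: [0.6057, -0.1293, 0.0857]
orientation: [-0.029, 0.718, 0.695, 0.03]
wrist_force: [0.4, -5.2, 6.6]
finger_gap: 0.011
grip_force: 54.4
```

Call:
jog_arm(rows=[[0,-0.14,-0.22,-0.11,0,0],[-0.01,-0.26,-0.42,-0.21,0,0],[-0.01,-0.36,-0.61,-0.3,0.01,0],[-0.01,-0.44,-0.79,-0.38,0.01,0],[-0.02,-0.51,-0.95,-0.46,0.01,0],[-0.02,-0.56,-1.09,-0.52,0.02,0],[-0.02,-0.6,-1.22,-0.58,0.02,0],[-0.02,-0.64,-1.34,-0.63,0.02,0],[-0.02,-0.67,-1.44,-0.68,0.02,0],[-0.02,-0.69,-1.54,-0.72,0.02,0],[-0.02,-0.71,-1.62,-0.76,0.02,0],[-0.02,-0.73,-1.69,-0.79,0.02,0]])

```text
clock: 14.67
tcp_pos: [0.6047, -0.1587, 0.0178]
orientation: [0.0, 0.719, 0.695, -0.0]
wrist_force: [1.6, -9.9, 3.7]
finger_gap: 0.0111
grip_force: 70.3
```

Call:
jog_arm(rows=[[0,-0.01,-0.05,-0.03,0,0],[0,-0.02,-0.1,-0.06,0,0],[0,-0.03,-0.14,-0.06,0,0],[0,-0.03,-0.17,-0.06,0,0],[0,-0.03,-0.17,-0.06,0,0]])

```text
clock: 15.08
tcp_pos: [0.6047, -0.1598, 0.0109]
orientation: [0.002, 0.719, 0.695, -0.002]
wrist_force: [1.4, -8.3, 1.9]
finger_gap: 0.0114
grip_force: 71.6
```

```bash
python3 - <<'E'
from h import *
p,t=lugtcp(150,0);a,b,s=cur();print('target',p,'delta',delta(p,t),a,s['wrist_force'],s['clock'])
snap('scene','scene5');snap('side','side5');snap('wrist','wrist5')
E
```

```text
target [ 0.60528218 -0.15587531  0.01200406] delta [ 0.014  0.099  0.027  0.058 -0.001  0.029] [ 0.60471456 -0.15983298  0.01090931] [ 1.41617465 -8.30157871  1.93440056] 15.0833
```

Call:
jog_arm(rows=[[0,-0.03,-0.04,0,0,0],[0,-0.06,-0.08,0,0,0],[0,-0.06,-0.08,0,0,0]])

```text
clock: 15.48
tcp_pos: [0.6047, -0.1601, 0.0073]
orientation: [0.001, 0.718, 0.696, -0.001]
wrist_force: [2.4, -5.5, 1.3]
finger_gap: 0.0112
grip_force: 71.8
```

Call:
jog_arm(rows=[[0,-0.03,-0.05,0,0,0],[0,-0.03,-0.1,0,0,0],[0,-0.03,-0.1,0,0,0]])

```text
clock: 15.73
tcp_pos: [0.6046, -0.1604, 0.003]
orientation: [0.0, 0.718, 0.696, -0.001]
wrist_force: [4.4, -5.6, 0.2]
finger_gap: 0.0108
grip_force: 72.2
```

Call:
jog_arm(rows=[[0,0,-0.05,0,0,0],[0,0,-0.1,0,0,0],[0,0,-0.15,0,0,0],[0,0,-0.2,0,0,0],[0,0,-0.2,0,0,0]])

```text
clock: 16.15
tcp_pos: [0.6046, -0.1608, -0.005]
orientation: [0.001, 0.718, 0.696, -0.001]
wrist_force: [3.3, -5.4, 0.9]
finger_gap: 0.0112
grip_force: 73.3
```

```bash
python3 - <<'E'
from h import *
for n in('scene','side','wrist'):
    d=snap(n,n+'6');hsv=cv2.cvtColor(d['pixels'],cv2.COLOR_RGB2HSV)
    m=(((hsv[...,0]<6)|(hsv[...,0]>174))&(hsv[...,1]>150)&(hsv[...,2]>60)).astype(np.uint8)
    k,_,st,c=cv2.connectedComponentsWithStats(m);print(n,[(st[i].tolist(),np.round(c[i]).tolist()) for i in range(1,k) if st[i,4]>12])
    for f in(135,140,145,150):
        a=np.radians(30+f);y=np.array([np.cos(a),np.sin(a)]);zz=np.array([-np.sin(a),np.cos(a)])
        P=[local([sx,*(np.array([0,.042])+yy*y-z_*zz)]) for sx,yy,z_ in((0,.142,.02),(0,.174,.009),(0,.185,.02),(-.025,.08,.068),(.025,.08,.068))]
        print(f,np.round(proj(d,P)).tolist())
E
```

```text
scene [([0, 0, 43, 47, 1239], [21.0, 22.0]), ([488, 18, 22, 15, 172], [500.0, 24.0]), ([535, 31, 19, 16, 140], [545.0, 38.0]), ([550, 78, 8, 6, 34], [553.0, 81.0]), ([625, 172, 13, 24, 155], [631.0, 183.0]), ([514, 204, 13, 8, 48], [520.0, 208.0]), ([451, 206, 41, 67, 481], [480.0, 239.0])]
135 [[383.0, 198.0], [395.0, 205.0], [399.0, 202.0], [351.0, 182.0], [363.0, 170.0]]
140 [[384.0, 202.0], [396.0, 210.0], [400.0, 207.0], [354.0, 185.0], [365.0, 173.0]]
145 [[384.0, 206.0], [396.0, 214.0], [401.0, 213.0], [356.0, 188.0], [367.0, 176.0]]
150 [[385.0, 210.0], [396.0, 219.0], [401.0, 218.0], [358.0, 191.0], [369.0, 179.0]]
side [([556, 5, 26, 10, 206], [568.0, 9.0]), ([591, 75, 41, 14, 436], [612.0, 81.0]), ([324, 133, 5, 14, 24], [327.0, 140.0]), ([379, 230, 5, 10, 36], [381.0, 235.0]), ([540, 270, 39, 15, 242], [558.0, 278.0]), ([463, 298, 73, 102, 4609], [496.0, 344.0])]
135 [[368.0, 211.0], [376.0, 220.0], [378.0, 216.0], [343.0, 188.0], [363.0, 184.0]]
140 [[369.0, 217.0], [377.0, 227.0], [379.0, 223.0], [345.0, 191.0], [364.0, 187.0]]
145 [[370.0, 223.0], [377.0, 233.0], [380.0, 231.0], [346.0, 195.0], [366.0, 191.0]]
150 [[370.0, 228.0], [377.0, 240.0], [380.0, 238.0], [347.0, 199.0], [367.0, 194.0]]
wrist [([591, 73, 49, 168, 4237], [617.0, 156.0]), ([306, 209, 35, 114, 3758], [323.0, 265.0])]
135 [[326.0, 205.0], [326.0, 318.0], [326.0, 376.0], [126.0, -293.0], [530.0, -291.0]]
140 [[326.0, 209.0], [325.0, 302.0], [326.0, 351.0], [144.0, -206.0], [512.0, -206.0]]
145 [[325.0, 208.0], [325.0, 286.0], [325.0, 329.0], [165.0, -126.0], [489.0, -126.0]]
150 [[325.0, 204.0], [325.0, 271.0], [325.0, 309.0], [185.0, -61.0], [469.0, -61.0]]
```

The red-blob positions put the flipper at about 146°, not yet home, so I'll keep lowering to contact.

Call:
jog_arm(rows=[[0,0,-0.05,0,0,0],[0,0,-0.1,0,0,0],[0,0,-0.15,0,0,0],[0,0,-0.2,0,0,0],[0,0,-0.25,0,0,0],[0,0,-0.25,0,0,0]])

```text
clock: 16.8
tcp_pos: [0.605, -0.161, -0.0074]
orientation: [0.003, 0.718, 0.696, -0.0]
wrist_force: [-14.1, -0.8, 43.9]
finger_gap: 0.0109
grip_force: 79.1
```

```bash
cat > red.py <<'E'
from h import *
import sys
k0=sys.argv[1]
for n in('side','wrist'):
    d=snap(n,n+k0);hsv=cv2.cvtColor(d['pixels'],cv2.COLOR_RGB2HSV)
    m=(((hsv[...,0]<6)|(hsv[...,0]>174))&(hsv[...,1]>150)&(hsv[...,2]>60)).astype(np.uint8)
    k,_,st,c=cv2.connectedComponentsWithStats(m);print(n,[(st[i].tolist(),np.round(c[i]).tolist()) for i in range(1,k) if st[i,4]>12 and 290<c[i][0]<420])
    for f in(140,145,150):
        a=np.radians(30+f);y=np.array([np.cos(a),np.sin(a)]);zz=np.array([-np.sin(a),np.cos(a)])
        P=[local([sx,*(np.array([0,.042])+yy*y-z_*zz)]) for sx,yy,z_ in((0,.142,.031),(0,.174,.031),(0,.185,.02),(0,.174,.009))]
        print(f,np.round(proj(d,P)).tolist())
E
python3 red.py 7
```

```text
side [([324, 133, 5, 14, 24], [327.0, 140.0]), ([379, 231, 5, 10, 36], [381.0, 236.0])]
140 [[369.0, 212.0], [376.0, 217.0], [379.0, 223.0], [377.0, 227.0]]
145 [[370.0, 218.0], [377.0, 224.0], [380.0, 231.0], [377.0, 233.0]]
150 [[370.0, 224.0], [378.0, 231.0], [380.0, 238.0], [377.0, 240.0]]
wrist [([305, 211, 35, 113, 3746], [322.0, 266.0])]
140 [[326.0, 217.0], [326.0, 341.0], [326.0, 357.0], [325.0, 306.0]]
145 [[325.0, 218.0], [325.0, 322.0], [325.0, 334.0], [325.0, 290.0]]
150 [[325.0, 216.0], [325.0, 304.0], [325.0, 312.0], [324.0, 274.0]]
```

The flipper is hard against its stop and the red end spans side rows 231-240, matching 150°. Releasing the lug and moving above the knobs.

Call:
jog_arm(rows=[[0,0,0.1,0,0,0],[0,0,0.18,0,0,0],[0,0,0.18,0,0,0]])

```text
clock: 17.15
tcp_pos: [0.6047, -0.1607, -0.0063]
orientation: [0.001, 0.718, 0.696, -0.001]
wrist_force: [3.8, -5.9, 0.2]
finger_gap: 0.011
grip_force: 73.6
```

Call:
jog_arm(rows=[[0,0,0,0,0,0],[0,0,0,0,0,0],[0,0,0,0,0,0],[0,0,0.3,0,0,0],[0,0,1.0,0,0,0],[0,0,1.8,0,0,0],[0,0,2.6,0,0,0],[0,0.3,3.1,0,0,0],[0.02,1.0,3.2,0,0,0],[0.04,1.8,3.2,0,0,0],[0.06,2.4,3.2,0,0,0],[0.06,2.45,3.2,0,0,0]], jaw=0.2)

```text
clock: 18.15
tcp_pos: [0.6055, -0.0564, 0.1201]
orientation: [-0.002, 0.716, 0.698, -0.0]
wrist_force: [0.0, 0.3, -0.5]
finger_gap: 0.0339
grip_force: 0.0
```

```bash
python3 - <<'E'
from h import *
p=local([0,-.08,.045]);print(p,delta(p,tool(0)),cur()[0])
w=snap('wrist','wrist8');s=snap('scene','scene8');d=s
# dark round blobs near predicted knobs
for n,d in(('wrist',w),('scene',s)):
    pr=proj(d,[local([sx,-.08,.110]) for sx in(-.025,.025)]);print(n,np.round(pr,1).tolist())
    g=d['pixels'].max(2)
    for q in pr:
        u,v=np.round(q).astype(int);a=22
        if 0<=v-a and v+a<400:
            m=(g[v-a:v+a,u-a:u+a]<38).astype(np.uint8);k,_,st,c=cv2.connectedComponentsWithStats(m)
            print([(st[i].tolist(),(c[i]+[u-a,v-a]).round(1).tolist()) for i in range(1,k) if st[i,4]>20])
E
```

```text
[ 0.60810036 -0.061964    0.045     ] [ 0.065 -0.138 -1.879 -0.025 -0.03  -0.044] [ 0.6054878  -0.05644617  0.12014581]
wrist [[287.7, 236.5], [368.2, 236.9]]
[([7, 9, 28, 35, 638], [286.3, 239.0])]
[([7, 10, 28, 34, 587], [365.8, 238.3]), ([35, 40, 9, 4, 31], [384.9, 256.5])]
scene [[358.4, 191.1], [369.4, 179.2]]
[]
[]
```

The knobs are where predicted: wrist blobs at (286,239) and (366,238). Opening wide and going down over them.

Call:
jog_arm(rows=[[0.02,-0.06,0,0,0,0],[0.04,-0.13,0,-0.02,-0.03,-0.04],[0.04,-0.13,0,-0.02,-0.03,-0.04],[0.04,-0.13,0,-0.02,-0.03,-0.04],[0.04,-0.13,-0.3,-0.02,-0.03,-0.04],[0.04,-0.13,-0.8,-0.02,-0.03,-0.04],[0.04,-0.13,-1.3,-0.02,-0.03,-0.04],[0.04,-0.13,-1.7,-0.02,-0.03,-0.04],[0.04,-0.13,-1.88,-0.02,-0.03,-0.04],[0.04,-0.13,-1.88,-0.02,-0.03,-0.04]], jaw=-1)

```text
clock: 19.08
tcp_pos: [0.6076, -0.0664, 0.044]
orientation: [0.0, 0.719, 0.695, -0.0]
wrist_force: [-0.6, -0.9, 0.1]
finger_gap: 0.0852
grip_force: 0.7
```

Call:
jog_arm(rows=[[0,0,0,0,0,0],[0,0,0,0,0,0],[0,0,0,0,0,0],[0,0,0,0,0,0],[0,0,0,0,0,0],[0,0,0,0,0,0]], jaw=1, force=40)

```text
clock: 19.58
tcp_pos: [0.6085, -0.0666, 0.0539]
orientation: [0.004, 0.719, 0.695, 0.001]
wrist_force: [-18.2, 1.4, 44.5]
finger_gap: 0.04
grip_force: 35.2
```

Claws are squeezed to 40 mm (the stop), but the fingertips are bearing down at 44 N. I'll ease upward to unload.

Call:
jog_arm(rows=[[0,0,0.08,0,0,0],[0,0,0.16,0,0,0],[0,0,0.22,0,0,0],[0,0,0.22,0,0,0]])

```text
clock: 19.92
tcp_pos: [0.6082, -0.0661, 0.0569]
orientation: [0.002, 0.719, 0.695, 0.001]
wrist_force: [-7.2, 1.6, 15.9]
finger_gap: 0.035
grip_force: 51.0
```

```bash
python3 - <<'E'
from h import *
a,b,s=cur();print(a,s['wrist_force'],s['ft_torque'],s['finger_gap'],s['clock'])
L=RZ.inv().apply(a-np.r_[ST,0]);print('local',L)
E
python3 red.py 9|grep -v '^1'
```

```text
[ 0.60819573 -0.06607471  0.05685929] [-7.17127671  1.57035468 15.89729343] [0.26458566 1.51991972 0.00698439] 0.03498659436356885 19.9167
local [ 0.00021863 -0.084106    0.05685929]
side [([325, 133, 7, 17, 39], [328.0, 142.0]), ([369, 226, 15, 15, 126], [376.0, 233.0])]
wrist [([313, 329, 19, 25, 459], [322.0, 341.0])]
```

The gap shrank to 35 mm, below the knob stop. The tips are sliding over the tops of the balls, so the tip offset is about 48 mm. I'll reopen, go lower and squeeze again.

Call:
jog_arm(rows=[[0,0.05,0.1,0,0,0],[0,0.1,0.1,0,0,0],[0,0.1,0.1,0,0,0],[0,0.1,0.1,0,0,0],[0,0.1,0,0,0,0],[0,0.1,-0.15,0,0,0],[0,0.1,-0.3,0,0,0],[0,0.1,-0.45,0,0,0],[0,0.1,-0.45,0,0,0]], jaw=-1)

```text
clock: 20.77
tcp_pos: [0.609, -0.062, 0.036]
orientation: [0.002, 0.719, 0.695, 0.001]
wrist_force: [-1.0, -0.4, 6.7]
finger_gap: 0.0853
grip_force: 5.0
```

```bash
python3 - <<'E'
from h import *
a,b,s=cur();print(a,s['wrist_force'],s['finger_gap'],s['clock']);print(RZ.inv().apply(a-np.r_[ST,0]),delta(a,tool(0)))
E
python3 red.py 10
```

```text
[ 0.60900551 -0.0620278   0.03601944] [-0.97439946 -0.42136546  6.68885253] 0.085292752973313 20.7667
[ 0.00090666 -0.08003662  0.03601944] [0.    0.    0.    0.012 0.034 0.039]
side [([324, 133, 8, 17, 46], [328.0, 143.0]), ([369, 226, 15, 15, 128], [376.0, 233.0])]
140 [[369.0, 212.0], [376.0, 217.0], [379.0, 223.0], [377.0, 227.0]]
145 [[370.0, 218.0], [377.0, 224.0], [380.0, 231.0], [377.0, 233.0]]
150 [[370.0, 224.0], [378.0, 231.0], [380.0, 238.0], [377.0, 240.0]]
wrist []
140 [[323.0, 392.0], [323.0, 453.0], [323.0, 454.0], [323.0, 419.0]]
145 [[323.0, 380.0], [323.0, 432.0], [323.0, 432.0], [323.0, 401.0]]
150 [[323.0, 367.0], [323.0, 412.0], [323.0, 411.0], [323.0, 382.0]]
```

The contact pattern fits the claw levers, which run from the plate edge up to the knobs. The tips must stay just above them, around z 0.09. I'll raise first, then squeeze lightly while rising with the finger swing.

Call:
jog_arm(rows=[[-0.02,0,0.1,0,0,0],[-0.03,0,0.22,0,0.03,0.04],[-0.03,0,0.22,0,0.03,0.04]])

```text
clock: 21.12
tcp_pos: [0.6072, -0.0621, 0.0455]
orientation: [0.0, 0.718, 0.697, -0.001]
wrist_force: [1.3, 0.4, -0.1]
finger_gap: 0.0856
grip_force: 0.0
```

Call:
jog_arm(rows=[[0,0,0.02,0,0,0],[0,0,0.06,0,0,0],[0,0,0.12,0,0,0],[0,0,0.16,0,0,0],[0,0,0.19,0,0,0],[0,0,0.19,0,0,0],[0,0,0.19,0,0,0]], jaw=1, force=22)

```text
clock: 21.7
tcp_pos: [0.6082, -0.0625, 0.0561]
orientation: [0.002, 0.718, 0.696, -0.0]
wrist_force: [-4.2, 0.3, 18.5]
finger_gap: 0.0376
grip_force: 28.5
```

Call:
jog_arm(rows=[[0,0,0.05,0,0,0],[0,0,0.09,0,0,0],[0,0,0.09,0,0,0]])

```text
clock: 21.95
tcp_pos: [0.6078, -0.0624, 0.0568]
orientation: [0.001, 0.718, 0.696, -0.001]
wrist_force: [-0.9, -1.4, 6.5]
finger_gap: 0.037
grip_force: 30.1
```

```bash
python3 - <<'E'
from h import *
a,b,s=cur();print(s['joint_pos'],s['wrist_force'])
h=.041
def kn(d,th): 
    A=np.radians(145-d);t=tool(th);return local([0,.0977*np.cos(A),.042+.0977*np.sin(A)])+h*t.apply([0,0,1]),t
sched=list(np.linspace(0,4,6)[1:])+list(np.linspace(4,12,8)[1:])+list(np.linspace(12,36,13)[1:])+list(np.linspace(36,84,25)[1:])
pp,tp=kn(0,0)
for i,dl in enumerate(sched):
    p,t=kn(dl,-.7*dl)
    if i%12==0: pb,tb=pp,tp
    print(i,round(dl,1),np.round((p-pb)/.04,2).tolist(),np.round((t*tb.inv()).as_rotvec(degrees=True)/6,2).tolist());pp,tp=p,t
E
```

```text
[-0.23261461  0.45159051 -0.09287535  1.02537622 -0.00190465  1.36825553] [-0.88384548 -1.35037206  6.53033587]
0 0.8 [0.0, 0.01, 0.03] [-0.09, 0.0, 0.0]
1 1.6 [0.0, 0.02, 0.06] [-0.19, 0.01, -0.0]
2 2.4 [0.0, 0.03, 0.08] [-0.28, 0.01, 0.0]
3 3.2 [0.0, 0.04, 0.11] [-0.37, 0.01, 0.0]
4 4.0 [0.0, 0.05, 0.14] [-0.47, 0.01, -0.0]
5 5.1 [0.0, 0.07, 0.18] [-0.6, 0.02, -0.0]
6 6.3 [0.0, 0.09, 0.21] [-0.73, 0.02, 0.0]
7 7.4 [0.0, 0.1, 0.25] [-0.87, 0.03, 0.0]
8 8.6 [0.0, 0.12, 0.29] [-1.0, 0.03, 0.0]
9 9.7 [0.0, 0.14, 0.32] [-1.13, 0.03, 0.0]
10 10.9 [0.0, 0.16, 0.36] [-1.27, 0.04, 0.0]
11 12.0 [0.01, 0.19, 0.4] [-1.4, 0.04, 0.0]
12 14.0 [0.0, 0.04, 0.06] [-0.23, 0.01, -0.0]
13 16.0 [0.0, 0.08, 0.12] [-0.47, 0.01, -0.0]
14 18.0 [0.0, 0.12, 0.18] [-0.7, 0.02, -0.0]
15 20.0 [0.0, 0.17, 0.23] [-0.93, 0.03, -0.0]
16 22.0 [0.01, 0.21, 0.29] [-1.17, 0.03, 0.0]
17 24.0 [0.01, 0.26, 0.34] [-1.4, 0.04, 0.0]
18 26.0 [0.01, 0.31, 0.39] [-1.63, 0.05, -0.0]
19 28.0 [0.01, 0.36, 0.44] [-1.87, 0.06, -0.0]
20 30.0 [0.01, 0.42, 0.48] [-2.1, 0.06, -0.0]
21 32.0 [0.01, 0.47, 0.53] [-2.33, 0.07, -0.0]
22 34.0 [
[... 479 characters left out ...]
.06, 0.0]
33 56.0 [0.02, 0.63, 0.27] [-2.33, 0.07, 0.0]
34 58.0 [0.02, 0.69, 0.28] [-2.57, 0.08, 0.0]
35 60.0 [0.02, 0.76, 0.29] [-2.8, 0.08, 0.0]
36 62.0 [0.0, 0.07, 0.01] [-0.23, 0.01, -0.0]
37 64.0 [0.0, 0.13, 0.01] [-0.47, 0.01, -0.0]
38 66.0 [0.01, 0.2, 0.02] [-0.7, 0.02, 0.0]
39 68.0 [0.01, 0.27, 0.02] [-0.93, 0.03, -0.0]
40 70.0 [0.01, 0.33, 0.02] [-1.17, 0.03, -0.0]
41 72.0 [0.01, 0.4, 0.01] [-1.4, 0.04, 0.0]
42 74.0 [0.01, 0.46, 0.0] [-1.63, 0.05, -0.0]
43 76.0 [0.02, 0.53, -0.01] [-1.87, 0.06, 0.0]
44 78.0 [0.02, 0.59, -0.02] [-2.1, 0.06, 0.0]
45 80.0 [0.02, 0.66, -0.03] [-2.33, 0.07, 0.0]
46 82.0 [0.02, 0.72, -0.05] [-2.57, 0.08, 0.0]
47 84.0 [0.02, 0.78, -0.07] [-2.8, 0.08, -0.0]
```

Call:
jog_arm(rows=[[0,0.01,0.03,-0.09,0,0],[0,0.02,0.06,-0.19,0.01,0],[0,0.03,0.08,-0.28,0.01,0],[0,0.04,0.11,-0.37,0.01,0],[0,0.05,0.14,-0.47,0.01,0],[0,0.07,0.18,-0.6,0.02,0],[0,0.09,0.21,-0.73,0.02,0],[0,0.09,0.21,-0.73,0.02,0]], force=30)

```text
clock: 22.62
tcp_pos: [0.6078, -0.0596, 0.0647]
orientation: [0.029, 0.717, 0.696, -0.029]
wrist_force: [2.0, -5.6, 0.8]
finger_gap: 0.0361
grip_force: 37.9
```

```bash
python3 - <<'E'
from h import *
a,b,s=cur();print(a,s['wrist_force'],s['ft_torque'],s['finger_gap'],s['clock'])
E
python3 red.py 11
```

```text
[ 0.6078081  -0.05958135  0.06469813] [ 1.98596485 -5.58849393  0.75865506] [-1.21221163 -0.56361882  0.06573416] 0.036088763187049115 22.6167
side [([324, 133, 8, 17, 43], [328.0, 142.0]), ([369, 219, 14, 14, 119], [376.0, 225.0])]
140 [[369.0, 212.0], [376.0, 217.0], [379.0, 223.0], [377.0, 227.0]]
145 [[370.0, 218.0], [377.0, 224.0], [380.0, 231.0], [377.0, 233.0]]
150 [[370.0, 224.0], [378.0, 231.0], [380.0, 238.0], [377.0, 240.0]]
wrist [([314, 337, 18, 17, 300], [322.0, 345.0])]
140 [[324.0, 351.0], [324.0, 400.0], [324.0, 402.0], [324.0, 374.0]]
145 [[324.0, 342.0], [324.0, 384.0], [324.0, 385.0], [324.0, 360.0]]
150 [[324.0, 332.0], [324.0, 369.0], [324.0, 368.0], [324.0, 345.0]]
```

Call:
jog_arm(rows=[[0,0.01,0.04,-0.14,0,0],[0,0.03,0.08,-0.27,0.01,0],[0,0.05,0.11,-0.4,0.01,0],[0,0.07,0.15,-0.54,0.02,0],[0,0.1,0.19,-0.67,0.02,0],[0,0.14,0.25,-0.9,0.03,0],[0,0.18,0.31,-1.14,0.03,0],[0,0.22,0.37,-1.37,0.04,0],[0,0.27,0.42,-1.6,0.05,0],[0,0.27,0.42,-1.6,0.05,0]])

```text
clock: 23.55
tcp_pos: [0.6082, -0.0484, 0.082]
orientation: [0.087, 0.712, 0.691, -0.089]
wrist_force: [2.8, -5.8, 2.9]
finger_gap: 0.036
grip_force: 38.3
```

```bash
python3 - <<'E'
from h import *
a,b,s=cur();print(a,s['wrist_force'],s['ft_torque'],s['finger_gap'],s['clock'])
d=snap('side','sidex');d0=load('side0');d9=load('side9')
# nest mid-plane sample points: cover back (flat) at z=.054
for nm,L in(('backz54',[[x,y,.054] for y in(-.12,-.1,-.08,-.06,-.04) for x in(-.03,0,.03)]),('edge',[[-.048,y,.05] for y in(-.13,-.11,-.09,-.07,-.05,-.03)])):
    P=np.round(proj(d,[local(q) for q in L])).astype(int)
    print(nm,[(u,v,int(d['pixels'][v,u].mean()),int(d9['pixels'][v,u].mean()),int(d0['pixels'][v,u].mean())) for u,v in P])
E
python3 red.py 12 | head -4
```

```text
[ 0.6082064  -0.04841041  0.08200406] [ 2.76974128 -5.82049308  2.88701951] [-1.15352232 -0.58135238  0.14615   ] 0.036017559108773085 23.55
backz54 [(np.int64(353), np.int64(229), 87, 105, 118), (np.int64(365), np.int64(226), 85, 102, 114), (np.int64(377), np.int64(223), 90, 89, 139), (np.int64(349), np.int64(225), 94, 106, 73), (np.int64(361), np.int64(222), 95, 100, 70), (np.int64(372), np.int64(219), 91, 104, 106), (np.int64(345), np.int64(221), 95, 100, 98), (np.int64(357), np.int64(218), 91, 96, 99), (np.int64(368), np.int64(215), 92, 72, 96), (np.int64(341), np.int64(217), 98, 88, 104), (np.int64(353), np.int64(214), 88, 102, 101), (np.int64(364), np.int64(212), 89, 115, 97), (np.int64(338), np.int64(213), 87, 179, 227), (np.int64(349), np.int64(211), 87, 155, 216), (np.int64(360), np.int64(208), 81, 150, 192)]
edge [(np.int64(348), np.int64(235), 102, 89, 118), (np.int64(344), np.int64(231), 65, 87, 111), (np.int64(340), np.int64(226), 89, 85, 100), (np.int64(336), np.int64(222), 92, 151, 101), (np.int64(332), np.int64(218), 117, 85, 103), (np.int64(329), np.int64(214), 113, 71, 197)]
side [([324, 133, 5, 14, 25], [327.0, 140.0]), ([366, 202, 15, 10, 106], [373.0, 206.0])]
140 [[369.0, 212.0], [376.0, 217.0], [379.0, 223.0], [377.0, 227.0]]
145 [[370.0, 218.0], [377.0, 224.0], [380.0, 231.0], [377.0, 233.0]]
150 [[370.0, 224.0], [378.0, 231.0], [380.0, 238.0], [377.0, 240.0]]
```

A uniform grey surface now covers the nest at the cover-back height, so the cover has stayed. Continuing.

Call:
jog_arm(rows=[[0,0.05,0.05,-0.23,0,0],[0,0.1,0.1,-0.47,0.01,0],[0,0.16,0.14,-0.7,0.02,0],[0,0.21,0.19,-0.93,0.03,0],[0,0.27,0.23,-1.17,0.04,0],[0.01,0.32,0.27,-1.4,0.04,0],[0.01,0.38,0.31,-1.63,0.05,0],[0.01,0.44,0.34,-1.87,0.05,0],[0.01,0.5,0.37,-2.1,0.06,0],[0.01,0.56,0.41,-2.33,0.07,0],[0.01,0.62,0.43,-2.57,0.07,0],[0.01,0.69,0.46,-2.8,0.08,0]])

```text
clock: 24.7
tcp_pos: [0.6093, -0.0219, 0.1022]
orientation: [0.189, 0.692, 0.67, -0.192]
wrist_force: [3.7, -5.3, 7.4]
finger_gap: 0.0363
grip_force: 31.8
```

```bash
cat > nest.py <<'E'
from h import *
import sys
a,b,s=cur();print(np.round(s['joint_pos'],2),s['wrist_force'],s['ft_torque'],s['finger_gap'],s['clock'])
d=snap('scene','scn');d0=load('scene0')
for y in(-.15,-.13,-.12,-.1,-.08,-.06,-.04,-.02):
    P=np.round(proj(d,[local([x,y,.054]) for x in(-.06,-.045,-.03,0,.03,.045,.06)])).astype(int)
    print(y,P[3],[int(d['pixels'][v,u].mean()) for u,v in P],[int(d0['pixels'][v,u].mean()) for u,v in P])
E
python3 nest.py;python3 red.py 13 | head -1
```

```text
[ 0.12  0.52  0.    1.14 -0.54  1.74] [ 3.69985606 -5.28609788  7.37602641] [-1.46751825 -0.7136635   0.13403245] 0.036319736375839275 24.7
-0.15 [387 214] [173, 175, 176, 175, 176, 175, 183] [112, 174, 177, 177, 178, 176, 185]
-0.13 [380 210] [99, 127, 178, 175, 177, 179, 182] [98, 114, 174, 177, 173, 146, 184]
-0.12 [376 208] [62, 154, 113, 111, 112, 130, 181] [71, 72, 77, 103, 130, 185, 183]
-0.1 [369 205] [60, 112, 111, 110, 111, 110, 185] [103, 100, 104, 102, 111, 187, 186]
-0.08 [362 202] [58, 91, 86, 86, 86, 85, 184] [101, 101, 102, 101, 105, 185, 186]
-0.06 [355 198] [58, 87, 83, 100, 83, 85, 183] [70, 70, 69, 67, 143, 185, 185]
-0.04 [349 195] [105, 84, 108, 83, 77, 112, 119] [144, 118, 98, 84, 118, 101, 161]
-0.02 [342 192] [111, 83, 102, 99, 134, 134, 133] [158, 153, 129, 151, 100, 152, 92]
side [([358, 168, 12, 14, 109], [364.0, 174.0])]
```

Call:
jog_arm(rows=[[0,0.06,0.02,-0.23,0,0],[0,0.13,0.04,-0.47,0.01,0],[0.01,0.19,0.06,-0.7,0.02,0],[0.01,0.26,0.08,-0.93,0.03,0],[0.01,0.32,0.09,-1.17,0.03,0],[0.01,0.39,0.1,-1.4,0.04,0],[0.01,0.46,0.11,-1.63,0.05,0],[0.01,0.52,0.11,-1.87,0.06,0],[0.02,0.59,0.12,-2.1,0.06,0],[0.02,0.66,0.12,-2.33,0.07,0],[0.02,0.72,0.12,-2.57,0.08,0],[0.02,0.79,0.11,-2.8,0.08,0]])

```text
clock: 25.85
tcp_pos: [0.6104, 0.0111, 0.1074]
orientation: [0.285, 0.656, 0.636, -0.29]
wrist_force: [4.0, -0.1, 11.4]
finger_gap: 0.0358
grip_force: 31.7
```

```bash
python3 nest.py|head -1; python3 - <<'E'
from h import *
for n in('side','scene'):
    d=snap(n,n+'14');hsv=cv2.cvtColor(d['pixels'],cv2.COLOR_RGB2HSV)
    m=(((hsv[...,0]<6)|(hsv[...,0]>174))&(hsv[...,1]>150)&(hsv[...,2]>60)).astype(np.uint8)
    k,_,st,c=cv2.connectedComponentsWithStats(m);print(n,[(st[i].tolist(),np.round(c[i]).tolist()) for i in range(1,k) if st[i,4]>12 and 250<c[i][0]<420])
    for f in(60,70,80,90,100):
        a=np.radians(30+f);y=np.array([np.cos(a),np.sin(a)]);zz=np.array([-np.sin(a),np.cos(a)])
        print(f,np.round(proj(d,[local([0,*(np.array([0,.042])+yy*y-.02*zz)]) for yy in(.145,.165,.185)])).tolist())
E
```

```text
[ 0.28  0.69  0.14  1.35 -0.79  2.02] [ 4.01242402 -0.12235248 11.38025817] [-1.44997785 -0.43444738  0.46116766] 0.03584884928250078 25.85
side [([346, 143, 10, 18, 121], [350.0, 151.0])]
60 [[338.0, 150.0], [338.0, 142.0], [338.0, 134.0]]
70 [[342.0, 153.0], [343.0, 145.0], [344.0, 138.0]]
80 [[347.0, 158.0], [349.0, 151.0], [350.0, 144.0]]
90 [[352.0, 165.0], [355.0, 159.0], [357.0, 153.0]]
100 [[357.0, 173.0], [360.0, 169.0], [363.0, 164.0]]
scene [([347, 140, 13, 16, 105], [353.0, 147.0])]
60 [[330.0, 144.0], [330.0, 137.0], [330.0, 130.0]]
70 [[339.0, 147.0], [340.0, 141.0], [342.0, 135.0]]
80 [[348.0, 152.0], [351.0, 147.0], [354.0, 141.0]]
90 [[357.0, 159.0], [361.0, 155.0], [366.0, 150.0]]
100 [[365.0, 167.0], [371.0, 164.0], [376.0, 161.0]]
```

Call:
jog_arm(rows=[[0,0.06,-0.01,-0.23,0.01,0],[0,0.13,-0.02,-0.47,0.01,0],[0.01,0.19,-0.03,-0.7,0.02,0],[0.01,0.26,-0.04,-0.93,0.03,0],[0.01,0.32,-0.06,-1.17,0.03,0],[0.01,0.38,-0.08,-1.4,0.04,0],[0.01,0.45,-0.1,-1.63,0.05,0],[0.01,0.51,-0.125,-1.87,0.06,0],[0.02,0.57,-0.15,-2.1,0.06,0],[0.02,0.63,-0.175,-2.33,0.07,0],[0.02,0.63,-0.175,-2.33,0.07,0]])

```text
clock: 26.92
tcp_pos: [0.6114, 0.0388, 0.0993]
orientation: [0.361, 0.614, 0.598, -0.367]
wrist_force: [4.9, 8.0, 12.0]
finger_gap: 0.0357
grip_force: 31.3
```

```bash
cat > flp.py <<'E'
from h import *
a,b,s=cur();print('tcp',a,'tz',b.apply([0,0,1]),np.round(s['joint_pos'],2),s['wrist_force'],s['finger_gap'],s['clock'])
for n in('side','scene'):
    d=snap(n,n+'15');hsv=cv2.cvtColor(d['pixels'],cv2.COLOR_RGB2HSV)
    m=(((hsv[...,0]<6)|(hsv[...,0]>174))&(hsv[...,1]>150)&(hsv[...,2]>60)).astype(np.uint8)
    k,_,st,c=cv2.connectedComponentsWithStats(m);print(n,[(st[i].tolist(),np.round(c[i]).tolist()) for i in range(1,k) if st[i,4]>12 and 250<c[i][0]<420])
    for f in(0,5,20,40,50,60,70,80):
        a=np.radians(30+f);y=np.array([np.cos(a),np.sin(a)]);zz=np.array([-np.sin(a),np.cos(a)])
        print(f,np.round(proj(d,[local([0,*(np.array([0,.042])+yy*y-.02*zz)]) for yy in(.145,.165,.185)])).tolist(),end=' ')
    print()
E
python3 flp.py
```

```text
tcp [0.61142052 0.03877322 0.09932536] tz [-0.01862064 -0.88216963 -0.47056352] [ 0.39  0.91  0.33  1.63 -0.94  2.32] [ 4.90439839  8.04089742 11.9962613 ] 0.035735632057523795 26.9167
side [([335, 132, 8, 19, 114], [339.0, 141.0])]
0 [[320.0, 168.0], [317.0, 162.0], [314.0, 157.0]] 5 [[320.0, 165.0], [318.0, 159.0], [315.0, 153.0]] 20 [[323.0, 156.0], [321.0, 149.0], [319.0, 142.0]] 40 [[329.0, 150.0], [328.0, 142.0], [327.0, 134.0]] 50 [[333.0, 149.0], [333.0, 141.0], [332.0, 133.0]] 60 [[338.0, 150.0], [338.0, 142.0], [338.0, 134.0]] 70 [[342.0, 153.0], [343.0, 145.0], [344.0, 138.0]] 80 [[347.0, 158.0], [349.0, 151.0], [350.0, 144.0]] 
scene [([327, 128, 9, 18, 114], [331.0, 136.0])]
0 [[293.0, 155.0], [287.0, 150.0], [282.0, 144.0]] 5 [[294.0, 153.0], [289.0, 147.0], [284.0, 141.0]] 20 [[300.0, 146.0], [296.0, 139.0], [292.0, 132.0]] 40 [[313.0, 142.0], [311.0, 134.0], [308.0, 127.0]] 50 [[321.0, 142.0], [320.0, 135.0], [319.0, 127.0]] 60 [[330.0, 144.0], [330.0, 137.0], [330.0, 130.0]] 70 [[339.0, 147.0], [340.0, 141.0], [342.0, 135.0]] 80 [[348.0, 152.0], [351.0, 147.0], [354.0, 141.0]]
```

The flipper is at about 61° (1.06 rad), below the 1.2 limit, and the cover is in the nest. I'll open the fingers and back out ahead of the slow sink.

Call:
jog_arm(rows=[[0,0,0,0,0,0],[0,0.05,0.02,0,0,0],[0,0.15,0.1,0,0,0],[0,0.4,0.3,0,0,0],[0,0.9,0.8,0,0,0],[-0.1,1.5,1.5,0.2,0,0],[-0.2,2.0,2.3,0.8,0,0],[-0.4,2.2,3.1,1.6,0,0],[-0.6,2.2,3.9,2.4,0,0],[-0.8,2.0,4.5,3.2,0,0],[-1.0,1.6,5.0,4.0,0,0],[-1.2,1.0,5.2,4.8,0,0]], jaw=-1)

```text
clock: 28.02
tcp_pos: [0.5609, 0.0786, 0.308]
orientation: [0.192, 0.685, 0.672, -0.204]
wrist_force: [0.1, -1.4, 0.7]
finger_gap: 0.0853
grip_force: 0.0
```

```bash
python3 flp.py
```

```text
tcp [0.56092047 0.07861472 0.30800728] tz [-0.02168026 -0.53804511 -0.84263718] [ 0.3   0.48  0.43  1.73 -0.53  1.95] [ 0.10667143 -1.39358004  0.69331258] 0.08529409070168743 28.0167
side [([325, 131, 12, 19, 105], [332.0, 140.0])]
0 [[320.0, 168.0], [317.0, 162.0], [314.0, 157.0]] 5 [[320.0, 165.0], [318.0, 159.0], [315.0, 153.0]] 20 [[323.0, 156.0], [321.0, 149.0], [319.0, 142.0]] 40 [[329.0, 150.0], [328.0, 142.0], [327.0, 134.0]] 50 [[333.0, 149.0], [333.0, 141.0], [332.0, 133.0]] 60 [[338.0, 150.0], [338.0, 142.0], [338.0, 134.0]] 70 [[342.0, 153.0], [343.0, 145.0], [344.0, 138.0]] 80 [[347.0, 158.0], [349.0, 151.0], [350.0, 144.0]] 
scene [([312, 125, 9, 18, 109], [317.0, 133.0])]
0 [[293.0, 155.0], [287.0, 150.0], [282.0, 144.0]] 5 [[294.0, 153.0], [289.0, 147.0], [284.0, 141.0]] 20 [[300.0, 146.0], [296.0, 139.0], [292.0, 132.0]] 40 [[313.0, 142.0], [311.0, 134.0], [308.0, 127.0]] 50 [[321.0, 142.0], [320.0, 135.0], [319.0, 127.0]] 60 [[330.0, 144.0], [330.0, 137.0], [330.0, 130.0]] 70 [[339.0, 147.0], [340.0, 141.0], [342.0, 135.0]] 80 [[348.0, 152.0], [351.0, 147.0], [354.0, 141.0]]
```

Clean release. The flipper is sinking slowly (about 47°), so I'll keep clear and wait.

Call:
jog_arm(rows=[[-0.2,-0.4,0,0.8,0,0],[-0.5,-1.0,0,1.6,0,0],[-0.8,-1.8,0,2.4,0,0],[-1.0,-2.4,0,3.2,0,0],[-1.2,-3.0,0,4.0,0,0],[-1.2,-3.4,0,4.8,0,0],[-1.2,-3.4,0,5.2,0,0],[-1.2,-3.4,0,5.2,0,0],[-1.2,-3.4,0,5.2,0,0],[-1.2,-3.4,0,5.2,0,0],[-1.2,-3.4,0,5.2,0,0],[-1.2,-3.4,0,5.2,0,0]])

```text
clock: 29.12
tcp_pos: [0.513, -0.0576, 0.3048]
orientation: [0.001, 0.711, 0.703, -0.02]
wrist_force: [0.8, -0.2, 0.1]
finger_gap: 0.0857
grip_force: 0.0
```

Call:
jog_arm(rows=[[0,0,0,0,0,0],[0,0,0,0,0,0],[0,0,0,0,0,0],[0,0,0,0,0,0],[0,0,0,0,0,0],[0,0,0,0,0,0],[0,0,0,0,0,0],[0,0,0,0,0,0],[0,0,0,0,0,0],[0,0,0,0,0,0],[0,0,0,0,0,0],[0,0,0,0,0,0]])

```text
clock: 30.12
tcp_pos: [0.5131, -0.0593, 0.3052]
orientation: [0.001, 0.712, 0.702, -0.02]
wrist_force: [-0.4, -0.2, 1.1]
finger_gap: 0.085
grip_force: 0.0
```

```bash
python3 flp.py; python3 nest.py; python3 - <<'E'
from h import *
# bystanders: change between start and now in scene/side images
for n,f in(('scene','scn'),('side','side15')):
    a=load(n+'0')['pixels'].astype(int);b=load(f)['pixels'].astype(int);m=(np.abs(a-b).max(2)>45).astype(np.uint8)
    m=cv2.morphologyEx(m,cv2.MORPH_OPEN,np.ones((3,3),np.uint8));k,_,st,c=cv2.connectedComponentsWithStats(m)
    print(n,[st[i].tolist() for i in range(1,k) if st[i,4]>25])
E
```

```text
tcp [ 0.51306143 -0.05925426  0.30516214] tz [-0.02666761 -0.02878834 -0.99922974] [-0.25  0.21  0.18  1.56 -0.03  1.34] [-0.38673847 -0.23657046  1.05664759] 0.08498876753064855 30.1167
side [([327, 133, 2, 10, 17], [328.0, 138.0]), ([314, 156, 9, 12, 59], [318.0, 161.0])]
0 [[320.0, 168.0], [317.0, 162.0], [314.0, 157.0]] 5 [[320.0, 165.0], [318.0, 159.0], [315.0, 153.0]] 20 [[323.0, 156.0], [321.0, 149.0], [319.0, 142.0]] 40 [[329.0, 150.0], [328.0, 142.0], [327.0, 134.0]] 50 [[333.0, 149.0], [333.0, 141.0], [332.0, 133.0]] 60 [[338.0, 150.0], [338.0, 142.0], [338.0, 134.0]] 70 [[342.0, 153.0], [343.0, 145.0], [344.0, 138.0]] 80 [[347.0, 158.0], [349.0, 151.0], [350.0, 144.0]] 
scene [([282, 143, 13, 13, 53], [288.0, 149.0])]
0 [[293.0, 155.0], [287.0, 150.0], [282.0, 144.0]] 5 [[294.0, 153.0], [289.0, 147.0], [284.0, 141.0]] 20 [[300.0, 146.0], [296.0, 139.0], [292.0, 132.0]] 40 [[313.0, 142.0], [311.0, 134.0], [308.0, 127.0]] 50 [[321.0, 142.0], [320.0, 135.0], [319.0, 127.0]] 60 [[330.0, 144.0], [330.0, 137.0], [330.0, 130.0]] 70 [[339.0, 147.0], [340.0, 141.0], [342.0, 135.0]]
[... 1201 characters left out ...]
89, 68, 62, 2037], [402, 292, 7, 8, 28], [28, 297, 7, 16, 72], [386, 301, 16, 15, 93], [181, 341, 92, 59, 1407], [140, 343, 24, 17, 182], [145, 357, 17, 8, 62], [154, 370, 20, 12, 115], [148, 385, 11, 6, 40]]
side [[275, 0, 63, 46, 1518], [1, 11, 3, 31, 93], [344, 29, 8, 9, 44], [315, 51, 31, 7, 168], [2, 86, 11, 45, 245], [312, 94, 52, 36, 700], [306, 127, 9, 10, 74], [5, 132, 8, 8, 50], [13, 139, 36, 23, 330], [20, 178, 25, 14, 138], [5, 187, 14, 9, 65], [335, 209, 45, 25, 711], [333, 230, 12, 7, 60], [347, 237, 8, 5, 35], [257, 247, 114, 72, 2715], [111, 248, 9, 8, 48], [126, 265, 28, 62, 1039], [312, 285, 11, 8, 67], [297, 310, 29, 9, 148], [277, 314, 87, 39, 2037], [72, 336, 8, 17, 69]]
```

```bash
python3 - <<'E'
from h import *
for n,f in(('scene','scn'),('side','side15')):
    d=load(f);g=d['pixels'].mean(2).astype(np.float32)
    def line(A,B,N=61):
        P=proj(d,[local(np.array(A)+(np.array(B)-A)*i/(N-1)) for i in range(N)]).astype(np.float32)
        v=cv2.remap(g,P[:,0],P[:,1],cv2.INTER_LINEAR).ravel();k=np.argsort(-np.abs(v[2:]-v[:-2]))[:3]+1
        return [round(float(x),3) for x in sorted((np.array(A)+(np.array(B)-A)*i/(N-1))[np.argmax(np.abs(np.array(B)-A))] for i in k)]
    print(n,'x edges at y:',[(y,line([-.075,y,.054],[-.03,y,.054])) for y in(-.115,-.1,-.08,-.06,-.045)])
    print('far',[(y,line([.03,y,.054],[.075,y,.054])) for y in(-.115,-.1,-.08,-.06,-.045)])
    print('y edges',[(x,line([x,-.16,.054],[x,-.115,.054]),line([x,-.045,.054],[x,-.005,.054])) for x in(-.035,0,.035)])
E
```

```text
scene x edges at y: [(-0.115, [-0.047, -0.046, -0.046]), (-0.1, [-0.047, -0.046, -0.046]), (-0.08, [-0.047, -0.046, -0.046]), (-0.06, [-0.047, -0.046, -0.046]), (-0.045, [-0.046, -0.046, -0.045])]
far [(-0.115, [0.051, 0.052, 0.052]), (-0.1, [0.05, 0.051, 0.052]), (-0.08, [0.05, 0.051, 0.052]), (-0.06, [0.048, 0.049, 0.05]), (-0.045, [0.05, 0.05, 0.051])]
y edges [(-0.035, [-0.153, -0.133, -0.132], [-0.024, -0.024, -0.023]), (0, [-0.153, -0.152, -0.138], [-0.016, -0.015, -0.014]), (0.035, [-0.159, -0.159, -0.137], [-0.023, -0.015, -0.014])]
side x edges at y: [(-0.115, [-0.046, -0.046, -0.045]), (-0.1, [-0.046, -0.046, -0.045]), (-0.08, [-0.047, -0.046, -0.046]), (-0.06, [-0.046, -0.045, -0.044]), (-0.045, [-0.056, -0.055, -0.046])]
far [(-0.115, [0.032, 0.073, 0.073]), (-0.1, [0.051, 0.052, 0.073]), (-0.08, [0.049, 0.05, 0.05]), (-0.06, [0.05, 0.05, 0.051]), (-0.045, [0.052, 0.053, 0.054])]
y edges [(-0.035, [-0.153, -0.152, -0.152], [-0.022, -0.022, -0.021]), (0, [-0.144, -0.144, -0.143], [-0.022, -0.021, -0.02]), (0.035, [-0.149, -0.149, -0.148], [-0.024, -0.022, -0.022])]
```

Both views show the cover's edges straight and parallel at the seated height (x −0.046 to +0.050, end near y −0.024). It lies flat in the nest, and the flipper is open on its posts. Handing in.

```bash
python3 -c "
from workcell import env
print(env.hand_in())"
```

```text
the job is handed in; nothing more can be done
None
```

I handed the job in at about 30 s: the cameras show the machined cover face down and flat in the nest, the flipper open on its posts, and no sign that anything else on the cart moved. No verdict came back.

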